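# Roll-test the feed rollers and box up the ones that do not roll

## Robot

A 6-joint arm with a two-finger parallel gripper is mounted at the origin on the work surface; the furniture and walls round the work are solid. World frame = base frame: x ahead of the robot, y to its left, z up, the work surface at z = 0. Lengths are in mm, angles in degrees, forces in N, time in s.
With the tool pointing down it reaches from about 300 to 850 mm from the base axis. Payload 4.2 kg.
Tool frame: the origin (TCP) lies on the centre line of the jaws, within the pads' length; the fingertips stand 14 mm ahead of it and the grasp point (between the pads) lies 5 mm behind it (env.finger_overhang is the z of the fingertips in the tool frame, in mm); z points along the fingers, y is the line along which they close (so a half turn about z gives the same grasp; the last joint's range is limited). The gripper opens to 91 mm and grips with 3 to 60 N. Pads are 32 mm wide; open, the fingers measure 118 mm over their backs; the gripper's body (76 mm by 178 mm) begins 60 mm behind the grasp point.
Start: joints at [-75.688, 18.312, 89.639, -0, 72.044, -1.146], TCP at [153.262, -554.213, 227.976] pointing down, gripper open.
Joint ranges: [-177.97, 177.97], [-48.28, 115.42], [12.27, 149.76], [-77.06, 257.06], [2.81, 150.46], [-146.56, 146.56]. Speed limits (degrees/s): [147.25, 147.25, 180, 180, 180, 180].

## Interface

Orientations are given as [roll, pitch, yaw] about the fixed x, y, z axes, in that order (R = Rz(yaw) Ry(pitch) Rx(roll)).
In Python, from workcell import sensors, viewer, env gives the robot as it stands. The module is installed in compiled form; this text tells all that it offers.
- The arm moves only by the tool step_arm, never from a script. Its argument "plan" is one flat list of numbers, 6 for each row, row after row: the shift along the tool's x, y, z in cm, then the turn, a rotation vector about the tool's x, y, z in rad. In form: [x, y, z, wx, wy, wz, x, y, z, wx, wy, wz, ...]. A call has 1 to 5 rows; each row shifts and turns the commanded pose from where the row before left it, along the tool's axes as they then stand; what a row does not reach is not made up. A row lasts 1/12 s, in which the tool goes at most 41.7 mm and 7.16 degrees, less where a joint would pass 70% of its speed; a pose out of reach is approached as far as the arm can. A call is refused whole if a number of a shift passes 4.17 or a number of a turn 0.125, either way. A call with a gripper value outside its range is refused whole. "hand" is the finger opening in cm, from 0 to 9.12, set as the call begins (left out, the last holds). The fingers move at their own pace and stop on an object; "newtons" is the grip in N (left out, the last holds). Time passes only in rows, so rows that do not move let the fingers close. It gives the time, the measured TCP pose, the force, the opening and the grip force at its end, in the units of the state.
- sensors.state(): the state, without advancing time (a new reading comes with each control period).
- viewer.grab_frame(name): name is "side" or "top"; returns a dict with "img" (420x560x3 uint8, red, green, blue), "fx", "fy", "cx", "cy" (pixels), "position" and "attitude" of the camera in the world. Camera axes: x right, y down, z forward; pixel columns grow to the right and rows downward; lengths in mm; the calibration is good to about 2 mm. A picture is of the moment at which its call begins. There is no depth.
- env.job_done(): hands the job in; it is judged then, once.
Trained networks look in a picture, given as the dict that the camera call returned (one of the last four; its "shot" number tells which), for a name from the list of things; names that differ only in an ending like _2 or _b are one class to them, and where a whole thing is asked for, a point or a joint stands for the part that bears it (a point fixed in the world has none). Each returns a list of dicts, best first, with "score" (0 to 1); they miss things now and then, are a little off and sometimes report something else, mostly with a low value. They report only what shows in the picture. A call takes as long as a camera call.
- viewer.boxes_of(name, picture): "location" ([column, row] in pixels, amid what is visible of it).
- viewer.pinpoint(name, picture): "location" ([column, row] in pixels: a listed point, or the origin of a listed thing).
The state is a dict: "time_s": time; "qpos": joint angles; "qvel": joint speeds; "effort": joint torques, N m; "ee_pos": TCP position; "ee_rot": TCP orientation; "force": force on the tool from outside, world axes, zero at the start; "torque": the same for the moment, N m; "gripper_width": finger opening in mm; "gripper_force": force on a finger pad.
Only numpy, scipy, OpenCV 4.12 (cv2) and the standard library are available. Lean on these libraries where they do the work, as an engineer would, in place of code of your own. Each camera call takes 0.05 s, during which the arm holds its last target. There are 200 camera calls.

## Task

Lay every feed roller from the rack across a lane of the wooden test ramp and let it go: the round ones must run down into the catch trough by themselves, never put or touched there by hand, and the ones that do not roll down stay lying on the ramp until all have been tried. Then put those that stayed into the reject box and close the box with its lid from the stand, rim down, seated flat. Leave everything else on the bench alone.

Things in the scene. Friction and masses are not known exactly. Their poses are not given: they have to be found in the camera images.
- ramp: fixed wooden test ramp, 318 mm long (its x), 210 mm wide (its y). Origin at bench height under its middle; +x points up the slope, roughly away from the robot. Deck from x -40 to +155 mm, rising at 14 degrees, 186 mm wide between side cheeks; a strip 6 mm wide, 7 mm proud, along y = 0 parts it into two lanes 90 mm wide, centred at y +48 and -48 mm
- deck_top (a point): point on the deck's surface at the middle of its upper edge (ramp x 155, z 91 mm). A round roller laid across a lane (axis along the ramp's y) and let go runs down into the trough within 2 s; one that is not round stays where it was laid or stops before it is down. The side cheeks stand 12 mm over the deck here
- deck_foot (a point): point on the deck's surface at the middle of its lower edge (ramp x -40, z 42 mm), where a step of 22 mm goes down into the catch trough. The trough spans ramp x -155 to -40 mm, 186 mm wide, flat floor at z 20 mm, walls up to z 65 mm. The side cheeks stand 23 mm over the deck here
- rack: fixed wooden rack, 300 x 100 mm, origin on the bench under its middle; five places in a row along its x, 58 mm apart, the third at its middle. Each holds one roller lying along the rack's y, or is empty. The places' floor is 6 mm above the bench; ridges 6 mm high, 5 mm wide, stand 20 mm either side of each place's middle line
- roller_1: aluminium feed roller (one of up to five), 80 mm long, 30 mm thick, dark bore at each end, 0.08 to 0.17 kg; truly round, or not (a side worn flat by 2.5 mm, or six-sided, 30 mm across flats) and then resting on a flat. Starts in any place of the rack, lying along it. Origin on its axis at mid-length, its y along the axis. May be absent.
- roller_2: aluminium feed roller (one of up to five), 80 mm long, 30 mm thick, dark bore at each end, 0.08 to 0.17 kg; truly round, or not (a side worn flat by 2.5 mm, or six-sided, 30 mm across flats) and then resting on a flat. Starts in any place of the rack, lying along it. Origin on its axis at mid-length, its y along the axis. May be absent.
- roller_3: aluminium feed roller (one of up to five), 80 mm long, 30 mm thick, dark bore at each end, 0.08 to 0.17 kg; truly round, or not (a side worn flat by 2.5 mm, or six-sided, 30 mm across flats) and then resting on a flat. Starts in any place of the rack, lying along it. Origin on its axis at mid-length, its y along the axis. May be absent.
- roller_4: aluminium feed roller (one of up to five), 80 mm long, 30 mm thick, dark bore at each end, 0.08 to 0.17 kg; truly round, or not (a side worn flat by 2.5 mm, or six-sided, 30 mm across flats) and then resting on a flat. Starts in any place of the rack, lying along it. Origin on its axis at mid-length, its y along the axis. May be absent.
- roller_5: aluminium feed roller (one of up to five), 80 mm long, 30 mm thick, dark bore at each end, 0.08 to 0.17 kg; truly round, or not (a side worn flat by 2.5 mm, or six-sided, 30 mm across flats) and then resting on a flat. Starts in any place of the rack, lying along it. Origin on its axis at mid-length, its y along the axis. May be absent.
- reject_box: loose open square plywood box, 124 x 124 x 56 mm high, walls 4 mm, floor 19 mm thick, 0.6 kg, at the left front. Origin under its middle, z up. It takes two rollers lying side by side. A fixed thread stand 230 mm high begins about 50 to 100 mm to its left (+y), and a pen cup 96 mm high stands just beyond it, so have the gripper open along x here
- lid: plywood lid of the reject box: square plate 126 x 126 x 5 mm at its z 6 to 11 mm; below, rim 106 mm square that drops inside the box (5 mm to spare each side), turned any of the four ways; on top a grip block 50 mm long (x), 16 thick (y), from z 11 to 43 mm. Origin in the middle of the rim's lower face, z out of the top, 0.12 kg. Starts leaning on the stand, grip block up and towards the robot. Seated, its origin is 50 mm over the box's
- stand: fixed wooden wedge stand, 115 x 110 mm, whose face slopes at 25 degrees and carries the lid, with a low lip at its lower edge, nearer the robot. A fixed grey carton 120 mm high stands between it and the robot (x 0.47 to 0.57, y 0.03 to 0.13 m). Its x points up the slope, away from the robot. Origin under its middle
- beeswax: bystander: block of beeswax, 38 x 55 x 22 mm, on the grey carton
- tape_roll: bystander: roll of tape lying flat, 105 mm across, 26 mm high
- spool_1: bystander: thread spool 51 mm high
- sanding_block: bystander: sanding block 35 x 86 x 27 mm
- seam_roller: bystander: seam roller with a wooden handle, 38 x 128 x 26 mm, lying flat

How it is judged (in metres and radians):
On the way:
1. every roller has been tried: the round ones lie in the trough, the others lie on the deck, all let go and at rest (x of roller_1 in the frame of ramp between -0.157 and -0.03 m and y of roller_1 in the frame of ramp between -0.093 and 0.093 m and z of roller_1 in the frame of ramp between 0.02 and 0.075 m and linear speed of each of roller_1, roller_3, roller_5, roller_2, roller_4 below 0.02 m/s and contact force between the fingers and roller_1 below 0.1 N and x of roller_3 in the frame of ramp between -0.157 and -0.03 m and y of roller_3 in the frame of ramp between -0.093 and 0.093 m and z of roller_3 in the frame of ramp between 0.02 and 0.075 m and contact force between the fingers and roller_3 below 0.1 N and x of roller_5 in the frame of ramp between -0.157 and -0.03 m and y of roller_5 in the frame of ramp between -0.093 and 0.093 m and z of roller_5 in the frame of ramp between 0.02 and 0.075 m and contact force between the fingers and roller_5 below 0.1 N and x of roller_2 in the frame of ramp between -0.035 and 0.155 m and y of roller_2 in the frame of ramp between -0.093 and 0.093 m and z of roller_2 in the frame of ramp between 0.045 and 0.125 m and contact force between the fingers and roller_2 below 0.1 N and x of roller_4 in the frame of ramp between -0.035 and 0.155 m and y of roller_4 in the frame of ramp between -0.093 and 0.093 m and z of roller_4 in the frame of ramp between 0.045 and 0.125 m and contact force between the fingers and roller_4 below 0.1 N), for 0.3 s.
At the end, for the whole second after the job is handed in: all round rollers lie in the ramp's trough; the rollers that are not round lie inside the reject box; the lid sits on the box rim down, centred within 12 mm, flat within 4 degrees and square with it; all at rest and let go (x of roller_1 in the frame of ramp between -0.157 and -0.03 m and y of roller_1 in the frame of ramp between -0.093 and 0.093 m and z of roller_1 in the frame of ramp between 0.02 and 0.075 m and linear speed of each of roller_1, roller_3, roller_5, roller_2, roller_4, lid below 0.02 m/s and contact force between the fingers and roller_1 below 0.1 N and x of roller_3 in the frame of ramp between -0.157 and -0.03 m and y of roller_3 in the frame of ramp between -0.093 and 0.093 m and z of roller_3 in the frame of ramp between 0.02 and 0.075 m and contact force between the fingers and roller_3 below 0.1 N and x of roller_5 in the frame of ramp between -0.157 and -0.03 m and y of roller_5 in the frame of ramp between -0.093 and 0.093 m and z of roller_5 in the frame of ramp between 0.02 and 0.075 m and contact force between the fingers and roller_5 below 0.1 N and x of roller_2 in the frame of reject_box between -0.058 and 0.058 m and y of roller_2 in the frame of reject_box between -0.058 and 0.058 m and z of roller_2 in the frame of reject_box between 0.02 and 0.052 m and contact force between the fingers and roller_2 below 0.1 N and x of roller_4 in the frame of reject_box between -0.058 and 0.058 m and y of roller_4 in the frame of reject_box between -0.058 and 0.058 m and z of roller_4 in the frame of reject_box between 0.02 and 0.052 m and contact force between the fingers and roller_4 below 0.1 N and horizontal distance between lid and reject_box below 0.012 m and z of lid in the frame of reject_box between 0.044 and 0.055 m and angle between lid's own z axis and vertical below 0.07 rad and (angle between the x axis of lid and the x axis of reject_box, either way round below 0.15 rad or angle between the x axis of lid and the x axis of reject_box, either way round above 1.42 rad) and angle between reject_box's own z axis and vertical below 0.1 rad and contact force between the fingers and lid below 0.1 N); the robot touches nothing.
It fails at once if a round roller was held or pushed by the gripper while in the trough or just above it ((x of roller_1 in the frame of ramp between -0.157 and -0.05 m and y of roller_1 in the frame of ramp between -0.1 and 0.1 m and z of roller_1 in the frame of ramp between 0 and 0.15 m and contact force between the fingers and roller_1 above 0.5 N) or (x of roller_3 in the frame of ramp between -0.157 and -0.05 m and y of roller_3 in the frame of ramp between -0.1 and 0.1 m and z of roller_3 in the frame of ramp between 0 and 0.15 m and contact force between the fingers and roller_3 above 0.5 N) or (x of roller_5 in the frame of ramp between -0.157 and -0.05 m and y of roller_5 in the frame of ramp between -0.1 and 0.1 m and z of roller_5 in the frame of ramp between 0 and 0.15 m and contact force between the fingers and roller_5 above 0.5 N)).
It fails at once if a bystander was moved by more than 40 mm (distance of any of beeswax, tape_roll, spool_1, sanding_block, seam_roller from where it was at the start of the episode above 0.04 m).
Of roller_1, roller_2, roller_3, roller_4, roller_5 only 4 to 5 are there at a start; the rules pass over those that are not, and their reading is None.
At some moment in a run one of reject_box may be knocked a few centimetres aside while the robot is not near it.
It also fails if it takes over 210 s, if anything falls off the work surface, if the arm or the gripper's body presses on something with over 40 N, if the wrist force passes 120 N, or if a joint passes its speed limit or range.

## Working session

There is one attempt and no reset: what is moved stays moved. The work goes in short steps, Python scripts to look and compute and a tool call to move; the robot and the scene stay as the last step left them, time stands still between calls to the robot, and variables do not carry over. Pictures are saved under pics/ and viewed, at most 14 in all, crops included, and the job is handed in when it is done.

Besides the shell and the picture viewer there is one more tool, called after "Call:" by a JSON object that holds its "op" and its "data", one argument or row to a line. step_arm: Moves the arm, as the interface text tells. Its arguments: {"type":"object","properties":{"plan":{"type":"array","items":{"type":"number"}},"hand":{"type":"number"},"newtons":{"type":"number"}},"required":["plan"]}

```bash
mkdir -p pics
cat > h.py <<'E'
import numpy as np, cv2
from scipy.spatial.transform import Rotation as R
from workcell import sensors, viewer, env
def att(f):
    a=np.array(f["attitude"],float)
    return a if a.shape==(3,3) else R.from_euler('xyz',a,degrees=True).as_matrix()
def ray(f,uv):
    d=att(f)@np.array([(uv[0]-f["cx"])/f["fx"],(uv[1]-f["cy"])/f["fy"],1]); return np.array(f["position"],float),d
def onz(f,uv,z):
    p,d=ray(f,uv); return p+d*(z-p[2])/d[2]
def proj(f,P):
    c=att(f).T@(np.array(P,float)-np.array(f["position"])); return [f["fx"]*c[0]/c[2]+f["cx"],f["fy"]*c[1]/c[2]+f["cy"]]
def tri(f,a,g,b):
    p,d=ray(f,a);q,e=ray(g,b);d/=np.linalg.norm(d);e/=np.linalg.norm(e)
    t=np.linalg.lstsq(np.stack([d,-e],1),q-p,rcond=None)[0]
    return (p+t[0]*d+q+t[1]*e)/2
def grab(n,save=None):
    f=viewer.grab_frame(n)
    if save: cv2.imwrite(f'pics/{save}.png',f["img"][:,:,::-1])
    return f
E
python3 - <<'E'
from h import *
np.set_printoptions(precision=1,suppress=True)
t=grab("top","top0");s=grab("side","side0")
for f in(t,s): print(f["position"],f["attitude"],f["fx"],f["cx"],f["cy"])
for n in["ramp","deck_top","deck_foot","rack","roller_1","reject_box","lid","stand"]:
    for k,f in(("top",t),("side",s)):
        print(n,k,[(np.round(d["location"],1).tolist(),round(d["score"],2)) for d in viewer.pinpoint(n,f)][:6])
print(sensors.state())
E
```

```text
[ 456.7  123.2 1127.3] [-173.8   -1.   -89. ] 464.9504930970926 274.26290940878937 205.1031881768598
[ 227.6 1037.4  831.6] [-126.4    1.2 -160.1] 467.2644978547678 276.7236449714715 209.06763609295442
ramp top [([363.3, 274.2], 0.67)]
ramp side [([352.0, 204.5], 0.77), ([315.4, 262.3], 0.29)]
deck_top top [([369.2, 207.9], 0.69)]
deck_top side [([307.4, 170.3], 0.64), ([352.6, 207.1], 0.38), ([241.7, 200.7], 0.2)]
deck_foot top [([363.6, 291.7], 0.88), ([362.0, 274.9], 0.59), ([186.7, 181.5], 0.41)]
deck_foot side [([365.0, 196.0], 0.96)]
rack top [([232.6, 237.0], 0.65)]
rack side [([295.9, 263.3], 0.91), ([306.3, 171.1], 0.68)]
roller_1 top [([234.7, 187.3], 0.82), ([235.7, 283.8], 0.72), ([237.8, 262.0], 0.67), ([236.6, 211.3], 0.59)]
roller_1 side [([313.2, 259.9], 0.88), ([270.2, 254.3], 0.7), ([343.6, 267.0], 0.6), ([251.2, 249.2], 0.56), ([294.2, 261.1], 0.56)]
reject_box top [([168.9, 278.5], 0.84)]
reject_box side [([319.8, 320.3], 0.65), ([345.6, 239.0], 0.62), ([366.6, 194.8], 0.23)]
lid top [([234.3, 189.7], 0.71), ([299.3, 146.0], 0.63)]
lid side [([237.8, 201.9], 0.93)]
stand top []
stand side [([242.2, 218.1], 0.6), ([202.9, 283.2], 0.28)]
{'time_s': 0.9, 'qpos': array([-75.7,  18.3,  89.6,  -0. ,  72. ,  -1.1]), 'qvel': array([ 0. ,  0. ,  0. , -0.1,  0. ,  0.1]), 'effort': array([  0. , -41.2, -23.2,   0.1,   0. ,   0. ]), 'ee_pos': array([ 153.3, -554.2,  228. ]), 'ee_rot': array([180. ,   0. ,  15.5]), 'force': array([ 0.1, -0.3,  0. ]), 'torque': array([-0., -0.,  0.]), 'gripper_force': 0.0, 'gripper_width': 91.21263816396113}
```

View pics/top0.png

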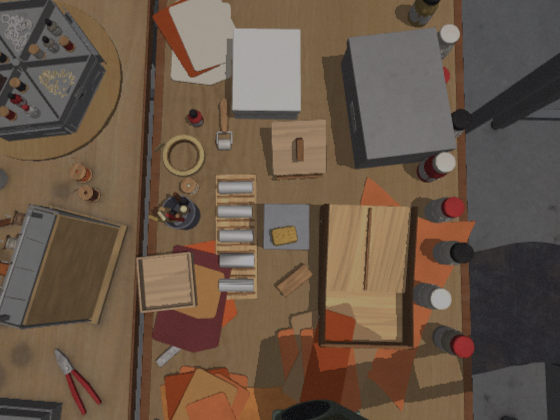

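View pics/side0.png

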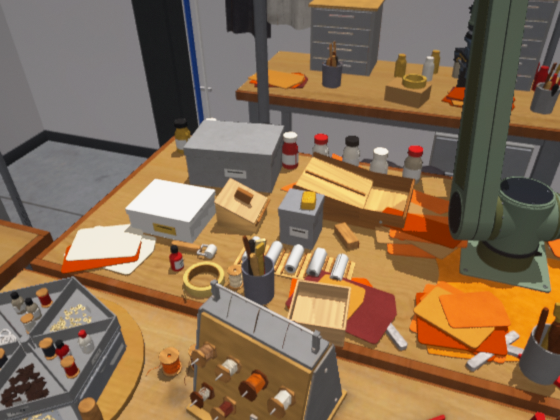

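Run:
```python
from h import *
np.set_printoptions(precision=1,suppress=True)
t=grab("top");s=grab("side")
print("decktop",onz(t,(369.2,207.9),91),tri(t,(369.2,207.9),s,(307.4,170.3)))
print("deckfoot",onz(t,(363.6,291.7),42),tri(t,(363.6,291.7),s,(365,196)))
for uv,z in [((319,347),65),((413,347),65),((327,205),103),((417,206),103),((331,296),65)]: print("rampcorner",onz(t,uv,z))
for uv in[(217,176),(255,176),(257,298),(216,300)]: print("rackc",onz(t,uv,12))
for d in viewer.pinpoint("roller_1",t): print("roll",d["score"],onz(t,d["location"],21))
for d in viewer.boxes_of("roller_1",t): print("rollbox",d["score"],onz(t,d["location"],30))
for uv in[(137,257),(191,253),(195,307),(142,312)]: print("box corner",onz(t,uv,56))
print("box o",onz(t,(168.9,278.5),0),tri(t,(168.9,278.5),s,(319.8,320.3)))
print("lid o",tri(t,(299.3,146),s,(237.8,201.9)))
b=cv2.resize(t["img"][110:190,260:340],None,fx=5,fy=5,interpolation=2)
c=cv2.resize(s["img"][170:250,200:280],None,fx=5,fy=5,interpolation=2)
cv2.imwrite("pics/lid.png",np.hstack([b,c])[:,:,::-1])
```

```text
decktop [ 566.5 -106.    91. ] [ 562.6 -105.2   98.2]
deckfoot [ 376.9 -103.    42. ] [ 379.3 -101.4   47.2]
rampcorner [255.4   2.   65. ]
rampcorner [ 258.4 -208.5   65. ]
rampcorner [569.9  -9.4 103. ]
rampcorner [ 571.5 -210.2  103. ]
rampcorner [367.8 -24.4  65. ]
rackc [645.6 246.4  12. ]
rackc [647.4 154.3  12. ]
rackc [356.  143.3  12. ]
rackc [349.8 239.7  12. ]
roll 0.91 [378.9 190.3  21. ]
roll 0.88 [618.6 208.2  21. ]
roll 0.8 [493.4 204.3  21. ]
roll 0.72 [559.8 204.2  21. ]
rollbox 0.96 [443.3 189.   30. ]
rollbox 0.86 [387.6 192.   30. ]
rollbox 0.74 [610.4 309.8  30. ]
rollbox 0.19 [521.6 185.4  30. ]
box corner [447.7 417.7  56. ]
box corner [458.8 295.4  56. ]
box corner [337.8 282.   56. ]
box corner [324.9 400.6  56. ]
box o [397.5 354.8   0. ] [393.7 353.2   3.2]
lid o [716.8  51.1  53.4]
```

View pics/lid.png

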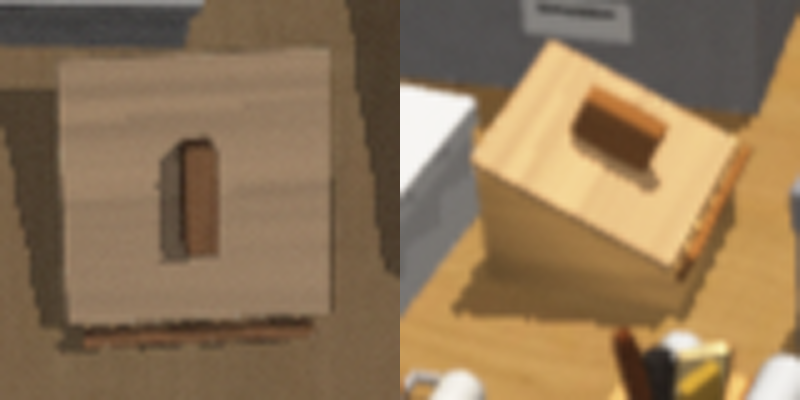

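Run:
```python
from h import *
f=cv2.imread("pics/top0.png")
cv2.imwrite("pics/r1.png",cv2.resize(f[195:355,310:425],None,fx=3.7,fy=3.7,interpolation=2))
cv2.imwrite("pics/r2.png",cv2.resize(f[165:315,130:265],None,fx=4,fy=4,interpolation=2))
```

```text
(no output)
```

View pics/r1.png

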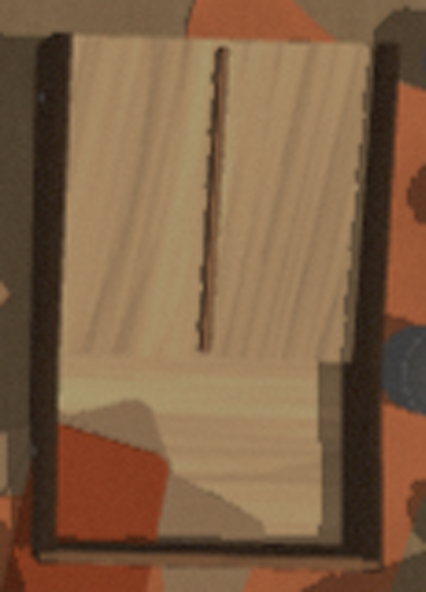

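View pics/r2.png

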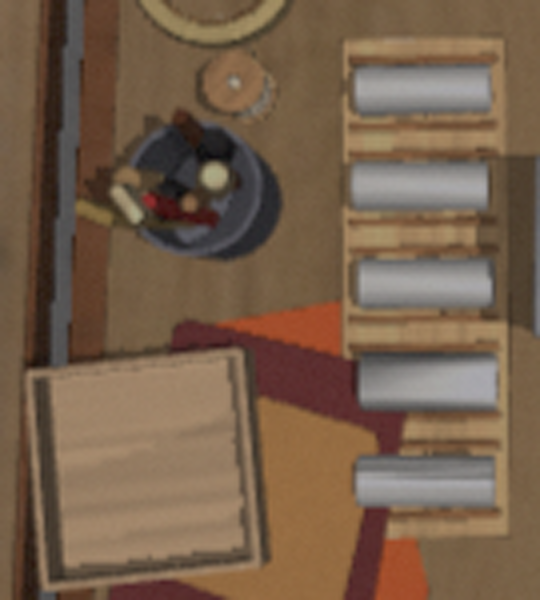

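Run:
```python
from h import *
from scipy.optimize import least_squares
np.set_printoptions(precision=1,suppress=True)
t=grab("top")
for (c,r),z in [((222,48),98),((205,351),49),((71,36),98),((370,44),98),((58,355),45),((343,360),60),((55,541),20),((382,565),65),((34,560),65),((45,36),103),((385,46),103)]:
    print((c,r),onz(t,(310+c/3.7,195+r/3.7),z))
R5=[(422,90),(419,186),(425.5,283),(428,382),(425.5,481)]
P=[onz(t,(130+c/4,165+r/4),26) for c,r in R5]
for p in P: print("roller",p)
rk=[(344,38),(503,38),(508,535),(390,537)]
for c,r in rk: print("rack",onz(t,(130+c/4,165+r/4),8))
B=[onz(t,(130+c/4,165+r/4),56) for c,r in[(27,372),(240,348),(268,567),(45,590)]]
print(B,np.mean(B,0))
# lid block top ends at lid frame: fit
for uv in[(300,138),(300,161.6)]: print(onz(t,uv,130),onz(t,uv,100))
```

```text
(222, 48) [ 565.6 -106.3   98. ]
(205, 351) [ 381.6 -105.7   49. ]
(71, 36) [571.1 -14.9  98. ]
(370, 44) [ 569.7 -196.1   98. ]
(58, 355) [377.4 -14.8  45. ]
(343, 360) [ 378.3 -188.4   60. ]
(55, 541) [260.2 -16.7  20. ]
(382, 565) [ 256.8 -209.1   65. ]
(34, 560) [256.8   1.6  65. ]
(45, 36) [570.3   1.4 103. ]
(385, 46) [ 568.1 -203.6  103. ]
roller [616.3 199.9  26. ]
roller [558.7 200.1  26. ]
roller [501.3 194.8  26. ]
roller [443.2 191.8  26. ]
roller [385.8 191.8  26. ]
rack [649.9 249.3   8. ]
rack [651.9 152.7   8. ]
rack [353.9 143.3   8. ]
rack [351.6 213.1   8. ]
[array([445.4, 418.2,  56. ]), array([461.1, 297.7,  56. ]), array([338.4, 277.5,  56. ]), array([323.8, 402.2,  56. ])] [392.2 348.9  56. ]
[713.6  54.2 130. ] [721.4  52.1 100. ]
[661.   53.6 130. ] [667.2  51.5 100. ]
```

```bash
cat >> h.py <<'E'
def mk(p,rpy): return np.array(p,float),R.from_euler('xyz',rpy,degrees=True)
def plan(start,*wps,vmax=4.0,wmax=0.115):
    """start=(pos,rpy) or None for measured; wps: (pos,rpy)"""
    if start is None:
        s=sensors.state(); start=(s["ee_pos"],s["ee_rot"])
    p,r=mk(*start)
    for w in wps:
        q,g=mk(*w); n=int(max(np.ceil(np.linalg.norm(q-p)/10/vmax),np.ceil((r.inv()*g).magnitude()/wmax),1))
        rv=(r.inv()*g).as_rotvec()/n; rows=[]
        p0=p
        for i in range(n):
            sh=r.inv().apply((p0+(q-p0)*(i+1)/n)-p)/10; sh=np.round(sh,2); rows.append([*sh,*np.round(rv,3)])
            p=p+r.apply(sh*10); r=r*R.from_rotvec(np.round(rv,3))
        print("->",w,"rows",n)
        for k in range(0,n,5): print("  ",", ".join(f"{v:g}" for row in rows[k:k+5] for v in np.array(row)+0.0))
E
python3 - <<'E'
from h import *
plan(None,((420,-100,260),(180,0,91.9)),((386,192,130),(180,0,91.9)))
E
```

```text
-> ((420, -100, 260), (180, 0, 91.9)) rows 14
   2.7, -2.62, -0.23, 0, 0, -0.095, 2.94, -2.35, -0.23, 0, 0, -0.095, 3.15, -2.06, -0.23, 0, 0, -0.095, 3.32, -1.76, -0.23, 0, 0, -0.095, 3.48, -1.43, -0.22, 0, 0, -0.095
   3.6, -1.09, -0.23, 0, 0, -0.095, 3.69, -0.75, -0.23, 0, 0, -0.095, 3.74, -0.39, -0.23, 0, 0, -0.095, 3.76, -0.04, -0.23, 0, 0, -0.095, 3.75, 0.32, -0.23, 0, 0, -0.095
   3.7, 0.67, -0.23, 0, 0, -0.095, 3.62, 1.03, -0.23, 0, 0, -0.095, 3.51, 1.36, -0.22, 0, 0, -0.095, 3.37, 1.69, -0.23, 0, 0, -0.095
-> ((386, 192, 130), (180, 0, 91.9)) rows 9
   3.25, -0.28, 1.44, 0, 0, 0, 3.26, -0.29, 1.45, 0, 0, 0, 3.25, -0.28, 1.44, 0, 0, 0, 3.25, -0.29, 1.45, 0, 0, 0, 3.26, -0.28, 1.44, 0, 0, 0
   3.25, -0.28, 1.44, 0, 0, 0, 3.26, -0.29, 1.45, 0, 0, 0, 3.25, -0.28, 1.44, 0, 0, 0, 3.25, -0.29, 1.45, 0, 0, 0
```

Call:
{"op": "step_arm", "data": {
  "plan": [2.7,-2.62,-0.23,0,0,-0.095,2.94,-2.35,-0.23,0,0,-0.095,3.15,-2.06,-0.23,0,0,-0.095,3.32,-1.76,-0.23,0,0,-0.095,3.48,-1.43,-0.22,0,0,-0.095],
  "hand": 4.6,
  "newtons": 20
}}

```text
time_s: 1.57
ee_pos: [248.9, -390.5, 239.5]
ee_rot: [180.0, -0.0, 42.9]
force: [1.8, -0.6, 0.2]
gripper_width: 60.7
gripper_force: 0.0
```

Call:
{"op": "step_arm", "data": {
  "plan": [3.6,-1.09,-0.23,0,0,-0.095,3.69,-0.75,-0.23,0,0,-0.095,3.74,-0.39,-0.23,0,0,-0.095,3.76,-0.04,-0.23,0,0,-0.095,3.75,0.32,-0.23,0,0,-0.095]
}}

```text
time_s: 1.98
ee_pos: [344.3, -228.1, 251.2]
ee_rot: [179.9, 0.0, 70.1]
force: [0.7, -0.0, -0.1]
gripper_width: 46.2
gripper_force: 0.0
```

Call:
{"op": "step_arm", "data": {
  "plan": [3.7,0.67,-0.23,0,0,-0.095,3.62,1.03,-0.23,0,0,-0.095,3.51,1.36,-0.22,0,0,-0.095,3.37,1.69,-0.23,0,0,-0.095]
}}

```text
time_s: 2.32
ee_pos: [420.6, -98.2, 260.4]
ee_rot: [179.9, 0.0, 91.9]
force: [0.9, -0.9, -0.8]
gripper_width: 45.8
gripper_force: 0.0
```

Call:
{"op": "step_arm", "data": {
  "plan": [3.25,-0.28,1.44,0,0,0,3.26,-0.29,1.45,0,0,0,3.25,-0.28,1.44,0,0,0,3.25,-0.29,1.45,0,0,0,3.26,-0.28,1.44,0,0,0]
}}

```text
time_s: 2.73
ee_pos: [400.7, 63.8, 187.4]
ee_rot: [179.9, 0.0, 91.7]
force: [1.7, 0.5, -0.2]
gripper_width: 45.8
gripper_force: 0.0
```

Call:
{"op": "step_arm", "data": {
  "plan": [3.25,-0.28,1.44,0,0,0,3.26,-0.29,1.45,0,0,0,3.25,-0.28,1.44,0,0,0,3.25,-0.29,1.45,0,0,0,0,0,0,0,0,0]
}}

```text
time_s: 3.15
ee_pos: [384.4, 195.7, 127.9]
ee_rot: [-179.8, -0.0, 91.9]
force: [0.1, -0.6, -0.3]
gripper_width: 45.7
gripper_force: 0.0
```

Call:
{"op": "step_arm", "data": {
  "plan": [-0.35,0.15,3,0,0,0,0,0,3.5,0,0,0,0,0,2.7,0,0,0,0,0,0.6,0,0,0,0,0,0,0,0,0]
}}

```text
time_s: 3.57
ee_pos: [386.6, 187.7, 30.8]
ee_rot: [-179.8, 0.1, 91.6]
force: [0.5, -1.0, 0.0]
gripper_width: 46.2
gripper_force: 0.0
```

Call:
{"op": "step_arm", "data": {
  "plan": [0,0,0,0,0,0,0,0,0,0,0,0,0,0,0,0,0,0,0,0,0,0,0,0],
  "hand": 1.5,
  "newtons": 20
}}

```text
time_s: 3.9
ee_pos: [388.7, 188.9, 33.4]
ee_rot: [179.8, -0.1, 91.7]
force: [-0.6, -0.8, 5.2]
gripper_width: 29.1
gripper_force: 20.0
```

Run:
```python
from h import *
np.set_printoptions(precision=1,suppress=True)
t=grab("top","g1");s=grab("side")
st=sensors.state();print(st["ee_pos"],st["gripper_width"],st["gripper_force"],st["force"])
b=cv2.resize(t["img"][170:320,180:280],None,fx=4,fy=4,interpolation=2)
c=cv2.resize(s["img"][220:320,240:340],None,fx=4,fy=4,interpolation=2); c=np.vstack([c,np.zeros((200,400,3),np.uint8)])
cv2.imwrite("pics/g1.png",np.hstack([b,c])[:,:,::-1])
```

```text
[388.7 188.8  33.4] 29.044351134603914 20.005631600506604 [-0.7 -1.   7.3]
```

View pics/g1.png

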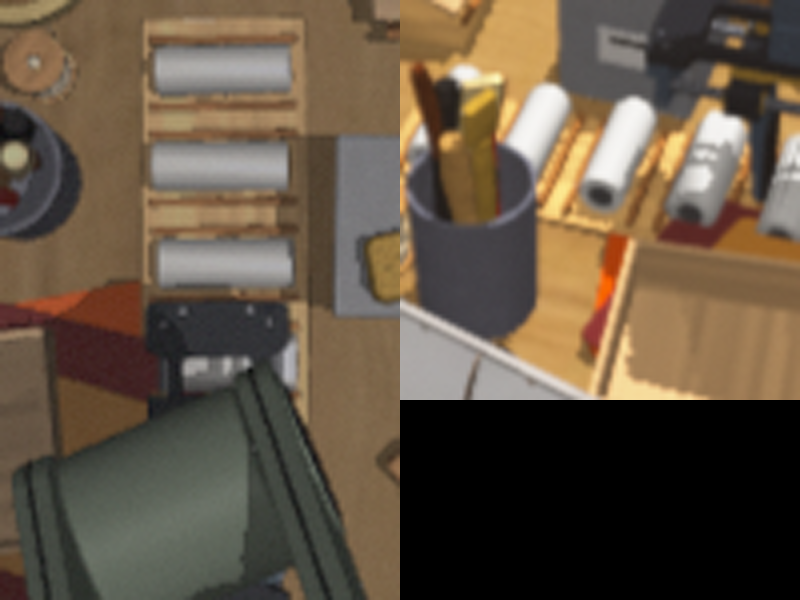

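Call:
{"op": "step_arm", "data": {
  "plan": [0,0.1,0,0,0,0,0,0,0,0,0,0,0,0,0,0,0,0],
  "hand": 4.2
}}

```text
time_s: 4.25
ee_pos: [388.8, 188.6, 32.2]
ee_rot: [180.0, -0.0, 91.7]
force: [-0.3, -0.4, 0.1]
gripper_width: 41.7
gripper_force: 0.0
```

Call:
{"op": "step_arm", "data": {
  "plan": [0,0,0.3,0,0,0,0,0,0,0,0,0]
}}

```text
time_s: 4.42
ee_pos: [388.3, 188.4, 28.5]
ee_rot: [-180.0, 0.0, 91.7]
force: [0.2, -1.0, 0.3]
gripper_width: 42.0
gripper_force: 0.0
```

Call:
{"op": "step_arm", "data": {
  "plan": [0,0,0,0,0,0,0,0,0,0,0,0,0,0,0,0,0,0,0,0,0,0,0,0],
  "hand": 1.5,
  "newtons": 20
}}

```text
time_s: 4.75
ee_pos: [388.4, 188.5, 28.8]
ee_rot: [-180.0, 0.0, 91.7]
force: [0.5, -0.6, -1.0]
gripper_width: 29.7
gripper_force: 20.0
```

```bash
cat >> h.py <<'E'
RY=-0.5; RO=np.array([417.5,-105,0.])
RROT=(R.from_euler('z',RY,degrees=True)*R.from_euler('y',-14,degrees=True)*R.from_euler('xyz',[180,0,90],degrees=True)).as_euler('xyz',degrees=True).round(2)
def ramp_tcp(X,Y,h):  # h above deck along normal
    z=91-(155-X)*np.tan(np.radians(14)); n=np.array([-np.sin(np.radians(14)),0,np.cos(np.radians(14))])
    return (RO+R.from_euler('z',RY,degrees=True).apply(np.array([X,Y,z])+h*n)).round(1)
E
python3 - <<'E'
from h import *
dn=(180,0,91.9)
plan(None,((388.4,188.5,200),dn),(ramp_tcp(110,44.7,100),RROT),(ramp_tcp(110,44.7,40),RROT))
E
```

```text
-> ((388.4, 188.5, 200), (180, 0, 91.9)) rows 5
   0, 0, -3.42, 0, 0, -0.001, 0, 0, -3.43, 0, 0, -0.001, 0, 0, -3.42, 0, 0, -0.001, 0, -0.01, -3.43, 0, 0, -0.001, 0, 0, -3.42, 0, 0, -0.001
-> (array([503.7, -61.1, 176.8]), array([166. ,   0. ,  89.5])) rows 7
   -3.62, 1.53, 0.33, -0.035, -0.001, 0.006, -3.61, 1.53, 0.39, -0.035, -0.001, 0.006, -3.6, 1.54, 0.45, -0.035, -0.001, 0.006, -3.59, 1.55, 0.5, -0.035, -0.001, 0.006, -3.58, 1.55, 0.56, -0.035, -0.001, 0.006
   -3.57, 1.55, 0.62, -0.035, -0.001, 0.006, -3.56, 1.55, 0.68, -0.035, -0.001, 0.006
-> (array([518.2, -61.2, 118.6]), array([166. ,   0. ,  89.5])) rows 2
   0.01, 0, 3, 0, 0.001, 0, 0, -0.01, 3, 0, 0.001, 0
```

Call:
{"op": "step_arm", "data": {
  "plan": [0,0,-3.4,0,0,0,0,0,-3.4,0,0,0,0,0,-3.4,0,0,0,0,0,-3.4,0,0,0,0,0,-3.5,0,0,0]
}}

```text
time_s: 5.17
ee_pos: [387.8, 188.2, 201.3]
ee_rot: [-180.0, 0.0, 91.7]
force: [1.2, 0.8, -1.9]
gripper_width: 29.7
gripper_force: 20.0
```

Call:
{"op": "step_arm", "data": {
  "plan": [-3.62,1.53,0.33,-0.035,-0.001,0.006,-3.61,1.53,0.39,-0.035,-0.001,0.006,-3.6,1.54,0.45,-0.035,-0.001,0.006,-3.59,1.55,0.5,-0.035,-0.001,0.006,-3.58,1.55,0.56,-0.035,-0.001,0.006]
}}

```text
time_s: 5.58
ee_pos: [470.2, 8.3, 183.3]
ee_rot: [169.9, 0.2, 89.9]
force: [-0.2, 0.7, -2.0]
gripper_width: 29.2
gripper_force: 20.0
```

Call:
{"op": "step_arm", "data": {
  "plan": [-3.57,1.55,0.62,-0.035,-0.001,0.006,-3.56,1.55,0.68,-0.035,-0.001,0.006,0,0,3,0,0,0,0,0,3,0,0,0,0,0,0,0,0,0]
}}

```text
time_s: 6.0
ee_pos: [514.0, -62.4, 113.3]
ee_rot: [166.6, 0.0, 89.1]
force: [-1.0, 0.5, -1.8]
gripper_width: 29.5
gripper_force: 20.0
```

Run:
```python
from h import *
np.set_printoptions(precision=1,suppress=True)
t=grab("top");s=grab("side")
st=sensors.state();print(st["ee_pos"],st["ee_rot"],st["gripper_width"],st["gripper_force"],st["force"])
b=cv2.resize(t["img"][190:310,310:430],None,fx=3.3,fy=4.5,interpolation=2)[:,:396]
c=cv2.resize(s["img"][140:230,280:370],None,fx=4.4,fy=6,interpolation=2)
cv2.imwrite("pics/g2.png",np.hstack([b,c])[:,:,::-1])
print(proj(s,ramp_tcp(110,48,15)),proj(t,ramp_tcp(110,48,15)))
```

```text
[516.3 -61.7 117.7] [166.1   0.1  89.2] 29.44994181547476 19.99990627169609 [-0.3  0.2  0.7]
[np.float64(314.2254565284554), np.float64(181.76242104763872)] [np.float64(348.10653567435406), np.float64(226.15481545279687)]
```

View pics/g2.png

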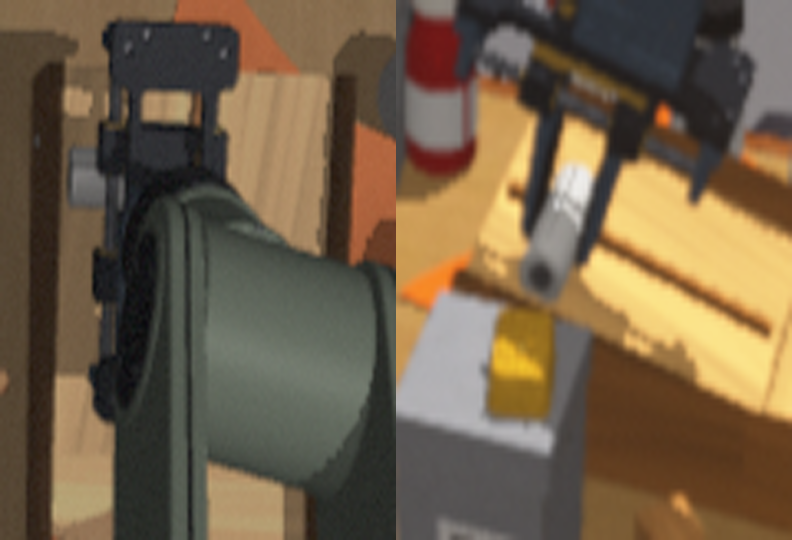

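Run:
```python
from h import *
np.set_printoptions(precision=1,suppress=True)
t=grab("top")
print(onz(t,(331.2,230),110),onz(t,(328.2,230),92),onz(t,(368.7,230),87))
```

```text
[514.2 -18.  110. ] [515.1 -13.8  92. ] [ 517.  -105.5   87. ]
```

Call:
{"op": "step_arm", "data": {
  "plan": [0,0,1.2,0,0,0,0,0,0.5,0,0,0,0,0,0,0,0,0]
}}

```text
time_s: 6.4
ee_pos: [521.4, -61.4, 102.6]
ee_rot: [165.9, 0.1, 89.3]
force: [0.2, -0.3, -1.5]
gripper_width: 30.0
gripper_force: 20.0
```

Call:
{"op": "step_arm", "data": {
  "plan": [0,0,0,0,0,0,0,0,0,0,0,0,0,0,0,0,0,0],
  "hand": 4.6
}}

```text
time_s: 6.65
ee_pos: [521.9, -61.9, 103.1]
ee_rot: [165.8, 0.1, 89.2]
force: [0.3, 0.2, 0.2]
gripper_width: 45.0
gripper_force: 0.0
```

Call:
{"op": "step_arm", "data": {
  "plan": [0,0,-3,0,0,0,0,0,-3.5,0,0,0,0,0,-3.5,0,0,0,0,0,0,0,0,0]
}}

```text
time_s: 6.98
ee_pos: [500.0, -62.1, 206.5]
ee_rot: [165.2, 0.2, 89.2]
force: [1.1, -0.1, 0.8]
gripper_width: 45.5
gripper_force: 0.0
```

Run:
```python
from h import *
np.set_printoptions(precision=1,suppress=True)
st=sensors.state();print(st["ee_pos"],st["ee_rot"])
t=grab("top","a");s=grab("side","b")
for f in(t,s):print([(np.round(d["location"]).tolist(),round(d["score"],2)) for d in viewer.boxes_of("roller_1",f)])
b=t["img"][190:350,250:430];c=s["img"][140:300,230:410]
cv2.imwrite("pics/g3.png",cv2.resize(np.hstack([b,c])[:,:,::-1],None,fx=2.2,fy=2.2,interpolation=2))
dn=(180,0,91.9)
plan(None,((446.4,191,180),dn),((446.4,191,60),dn))
```

```text
[500.  -62.1 206.5] [165.2   0.2  89.2]
[([235.0, 212.0], 0.86), ([339.0, 225.0], 0.7), ([235.0, 237.0], 0.66), ([238.0, 260.0], 0.62), ([234.0, 187.0], 0.55)]
[([315.0, 262.0], 0.85), ([273.0, 253.0], 0.75), ([295.0, 260.0], 0.74), ([318.0, 183.0], 0.52), ([244.0, 254.0], 0.51)]
-> ((446.4, 191, 180), (180, 0, 91.9)) rows 7
   3.6, -0.8, 0.06, 0.035, 0.001, -0.007, 3.6, -0.78, 0.1, 0.035, 0.001, -0.007, 3.6, -0.74, 0.12, 0.035, 0.001, -0.007, 3.62, -0.72, 0.16, 0.035, 0.001, -0.007, 3.61, -0.69, 0.18, 0.035, 0.001, -0.007
   3.62, -0.65, 0.21, 0.035, 0.001, -0.007, 3.63, -0.62, 0.24, 0.035, 0.001, -0.007
-> ((446.4, 191, 60), (180, 0, 91.9)) rows 3
   0, 0.01, 4, 0, 0, 0.001, 0.01, 0, 4, 0, 0, 0.001, 0, 0.01, 4, 0, 0, 0.001
```

View pics/g3.png

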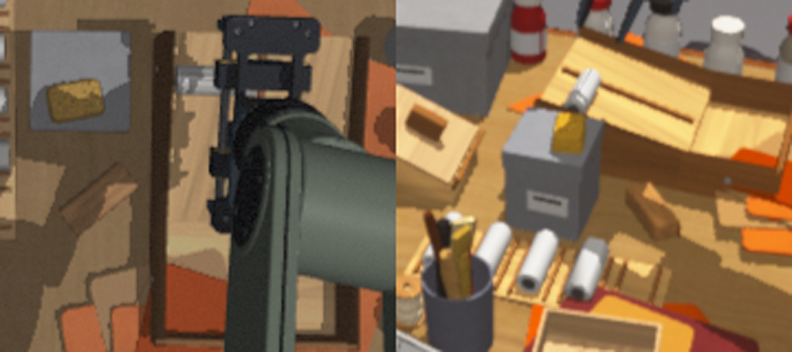

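Call:
{"op": "step_arm", "data": {
  "plan": [3.6,-0.8,0.06,0.035,0.001,-0.007,3.6,-0.78,0.1,0.035,0.001,-0.007,3.6,-0.74,0.12,0.035,0.001,-0.007,3.62,-0.72,0.16,0.035,0.001,-0.007,3.61,-0.69,0.18,0.035,0.001,-0.007]
}}

```text
time_s: 7.6
ee_pos: [460.0, 120.2, 184.2]
ee_rot: [176.3, 0.2, 91.3]
force: [-0.2, -1.4, -0.2]
gripper_width: 45.9
gripper_force: 0.0
```

Call:
{"op": "step_arm", "data": {
  "plan": [3.62,-0.65,0.21,0.035,0.001,-0.007,3.7,-0.62,0.24,0.035,0.001,-0.007,0,0,3.5,0,0,0,0,0,0,0,0,0,0,0,0,0,0,0]
}}

```text
time_s: 8.02
ee_pos: [445.0, 191.1, 143.0]
ee_rot: [-179.6, 0.2, 92.1]
force: [-0.0, -0.4, -0.6]
gripper_width: 46.3
gripper_force: 0.0
```

Call:
{"op": "step_arm", "data": {
  "plan": [0.1,0.13,3.5,-0.007,0,0,0,0,3.8,0,0,0,0,0,3.3,0,0,0,0,0,0.85,0,0,0,0,0,0,0,0,0]
}}

```text
time_s: 8.43
ee_pos: [447.8, 191.2, 29.8]
ee_rot: [179.9, 0.2, 92.0]
force: [0.1, 0.2, 0.7]
gripper_width: 45.9
gripper_force: 0.0
```

Call:
{"op": "step_arm", "data": {
  "plan": [0,0,0,0,0,0,0,0,0,0,0,0,0,0,0,0,0,0,0,0,0,0,0,0],
  "hand": 1.5
}}

```text
time_s: 8.77
ee_pos: [450.4, 192.9, 33.0]
ee_rot: [179.4, -0.0, 92.1]
force: [0.1, -1.6, 5.7]
gripper_width: 33.0
gripper_force: 20.0
```

Run:
```python
from h import *
dn=(180,0,91.9)
plan(((446,192,28.5),dn),((446,192,205),dn),(ramp_tcp(110,-48,100),RROT),(ramp_tcp(110,-48,23),RROT))
```

```text
-> ((446, 192, 205), (180, 0, 91.9)) rows 5
   0, 0, -3.53, 0, 0, 0, 0, 0, -3.53, 0, 0, 0, 0, 0, -3.53, 0, 0, 0, 0, 0, -3.53, 0, 0, 0, 0, 0, -3.53, 0, 0, 0
-> (array([ 502.9, -153.7,  176.8]), array([166. ,   0. ,  89.5])) rows 9
   -3.86, 0.5, 0.31, -0.027, -0.001, 0.005, -3.86, 0.52, 0.33, -0.027, -0.001, 0.005, -3.85, 0.52, 0.35, -0.027, -0.001, 0.005, -3.85, 0.54, 0.37, -0.027, -0.001, 0.005, -3.85, 0.54, 0.39, -0.027, -0.001, 0.005
   -3.85, 0.56, 0.4, -0.027, -0.001, 0.005, -3.84, 0.56, 0.42, -0.027, -0.001, 0.005, -3.84, 0.56, 0.44, -0.027, -0.001, 0.005, -3.83, 0.58, 0.47, -0.027, -0.001, 0.005
-> (array([ 521.5, -153.9,  102.1]), array([166. ,   0. ,  89.5])) rows 2
   0.01, 0, 3.85, -0.001, 0.002, -0.001, 0.01, 0, 3.84, -0.001, 0.002, -0.001
```

Call:
{"op": "step_arm", "data": {
  "plan": [0,0.1,0,0,0,0,0,0,0,0,0,0,0,0,0,0,0,0],
  "hand": 4.4
}}

```text
time_s: 9.02
ee_pos: [450.0, 192.7, 31.4]
ee_rot: [179.6, 0.0, 92.1]
force: [-0.6, -0.3, 1.5]
gripper_width: 43.6
gripper_force: 0.0
```

Call:
{"op": "step_arm", "data": {
  "plan": [0,0,0.3,0,0,0,0,0,0,0,0,0]
}}

```text
time_s: 9.18
ee_pos: [449.4, 192.5, 27.5]
ee_rot: [179.7, 0.1, 92.1]
force: [-0.8, 0.2, 0.1]
gripper_width: 44.1
gripper_force: 0.0
```

Call:
{"op": "step_arm", "data": {
  "plan": [0,0,0,0,0,0,0,0,0,0,0,0,0,0,0,0,0,0,0,0,0,0,0,0],
  "hand": 1.5
}}

```text
time_s: 9.52
ee_pos: [449.7, 192.5, 27.9]
ee_rot: [179.6, 0.1, 92.1]
force: [-0.2, -0.5, -0.1]
gripper_width: 33.4
gripper_force: 20.0
```

Call:
{"op": "step_arm", "data": {
  "plan": [0,0,-3.5,0,0,0,0,0,-3.5,0,0,0,0,0,-3.5,0,0,0,0,0,-3.5,0,0,0,0,0,-3.6,0,0,0]
}}

```text
time_s: 9.93
ee_pos: [448.0, 192.4, 205.5]
ee_rot: [179.6, 0.1, 92.1]
force: [0.1, 1.0, -1.2]
gripper_width: 33.1
gripper_force: 20.0
```

Call:
{"op": "step_arm", "data": {
  "plan": [-3.86,0.48,0.31,-0.027,-0.001,0.005,-3.86,0.5,0.33,-0.027,-0.001,0.005,-3.85,0.5,0.35,-0.027,-0.001,0.005,-3.85,0.5,0.37,-0.027,-0.001,0.005,-3.85,0.5,0.39,-0.027,-0.001,0.005]
}}

```text
time_s: 10.35
ee_pos: [479.1, -0.9, 188.6]
ee_rot: [171.8, 0.3, 90.6]
force: [0.4, -0.1, -0.9]
gripper_width: 33.6
gripper_force: 20.0
```

Call:
{"op": "step_arm", "data": {
  "plan": [-3.85,0.5,0.4,-0.027,-0.001,0.005,-3.84,0.5,0.42,-0.027,-0.001,0.005,-3.84,0.5,0.44,-0.027,-0.001,0.005,-3.83,0.55,0.47,-0.027,-0.001,0.005,0,0,3.6,0,0,0]
}}

```text
time_s: 10.77
ee_pos: [515.8, -161.2, 146.4]
ee_rot: [164.8, 0.7, 89.0]
force: [1.5, -0.3, -0.4]
gripper_width: 33.4
gripper_force: 20.0
```

Call:
{"op": "step_arm", "data": {
  "plan": [0,0,2.2,0,0,0,0,0,0,0,0,0,0,0,0,0,0,0]
}}

```text
time_s: 11.02
ee_pos: [516.7, -153.0, 118.8]
ee_rot: [165.8, 0.2, 89.4]
force: [-0.1, -0.6, -0.7]
gripper_width: 33.0
gripper_force: 20.0
```

Run:
```python
from h import *
np.set_printoptions(precision=1,suppress=True)
plan(None,(ramp_tcp(110,-48,23),RROT))
t=grab("top");s=grab("side")
for f in(t,s):print([(np.round(d["location"]).tolist(),round(d["score"],2)) for d in viewer.boxes_of("roller_1",f)])
```

```text
-> (array([ 521.5, -153.9,  102.1]), array([166. ,   0. ,  89.5])) rows 1
   -0.08, 0.06, 1.74, 0.003, 0.003, 0
[([235.0, 189.0], 0.91), ([235.0, 237.0], 0.7), ([379.0, 231.0], 0.65), ([235.0, 211.0], 0.6), ([346.0, 226.0], 0.58)]
[([273.0, 252.0], 0.77), ([294.0, 260.0], 0.72), ([246.0, 255.0], 0.59), ([317.0, 182.0], 0.58), ([323.0, 162.0], 0.49), ([358.0, 192.0], 0.4)]
```

Call:
{"op": "step_arm", "data": {
  "plan": [0,0,1.2,0,0,0,0,0,0.5,0,0,0,0,0,0,0,0,0]
}}

```text
time_s: 11.47
ee_pos: [521.6, -152.8, 103.2]
ee_rot: [165.7, 0.2, 89.5]
force: [0.2, 0.2, -0.4]
gripper_width: 33.6
gripper_force: 20.0
```

Call:
{"op": "step_arm", "data": {
  "plan": [0,0,0,0,0,0,0,0,0,0,0,0,0,0,0,0,0,0],
  "hand": 4.8
}}

```text
time_s: 11.72
ee_pos: [522.2, -153.5, 104.1]
ee_rot: [165.6, 0.3, 89.4]
force: [-0.0, -0.7, -0.2]
gripper_width: 47.7
gripper_force: 0.0
```

Call:
{"op": "step_arm", "data": {
  "plan": [0,0,-3,0,0,0,0,0,-3.5,0,0,0,0,0,-3.5,0,0,0,0,0,0,0,0,0]
}}

```text
time_s: 12.05
ee_pos: [499.7, -154.1, 207.7]
ee_rot: [164.9, 0.5, 89.4]
force: [0.9, -1.3, 0.5]
gripper_width: 48.0
gripper_force: 0.0
```

Run:
```python
from h import *
dn=(180,0,91.9)
plan(None,((504.5,195,180),dn))
```

```text
-> ((504.5, 195, 180), (180, 0, 91.9)) rows 9
   3.88, -0.06, 0.27, 0.029, 0.002, -0.005, 3.88, -0.03, 0.27, 0.029, 0.002, -0.005, 3.88, 0, 0.29, 0.029, 0.002, -0.005, 3.89, 0.02, 0.29, 0.029, 0.002, -0.005, 3.88, 0.05, 0.3, 0.029, 0.002, -0.005
   3.87, 0.08, 0.31, 0.029, 0.002, -0.005, 3.88, 0.11, 0.31, 0.029, 0.002, -0.005, 3.88, 0.14, 0.31, 0.029, 0.002, -0.005, 3.87, 0.16, 0.32, 0.029, 0.002, -0.005
```

Call:
{"op": "step_arm", "data": {
  "plan": [3.88,-0.06,0.27,0.027,0.002,-0.005,3.88,-0.03,0.27,0.027,0.002,-0.005,3.88,0,0.29,0.027,0.002,-0.005,3.89,0.02,0.29,0.027,0.002,-0.005,3.88,0.05,0.3,0.027,0.002,-0.005]
}}

```text
time_s: 12.47
ee_pos: [499.3, 43.0, 186.0]
ee_rot: [173.4, -0.1, 90.9]
force: [0.7, -0.0, 1.0]
gripper_width: 47.7
gripper_force: 0.0
```

Call:
{"op": "step_arm", "data": {
  "plan": [3.87,0.08,0.31,0.027,0.002,-0.005,3.88,0.11,0.31,0.027,0.002,-0.005,3.88,0.14,0.31,0.027,0.002,-0.005,3.87,0.16,0.32,0.027,0.002,-0.005,0,0,0,0,0,0]
}}

```text
time_s: 12.88
ee_pos: [502.4, 202.6, 173.6]
ee_rot: [179.5, -0.7, 92.4]
force: [-0.1, -0.0, -0.2]
gripper_width: 47.7
gripper_force: 0.0
```

Run:
```python
from h import *
np.set_printoptions(precision=1,suppress=True)
t=grab("top");s=grab("side","c")
for f in(t,s):print([(np.round(d["location"]).tolist(),round(d["score"],2)) for d in viewer.boxes_of("roller_1",f)])
print(proj(t,ramp_tcp(110,-48,15)),proj(s,ramp_tcp(110,-48,15)))
st=sensors.state();print(st["ee_pos"],st["ee_rot"])
dn=(180,0,91.9)
plan(None,((504.5,195,28),dn))
```

```text
[([391.0, 230.0], 0.77), ([347.0, 228.0], 0.64), ([247.0, 184.0], 0.51)]
[([294.0, 259.0], 0.8), ([276.0, 251.0], 0.72), ([324.0, 161.0], 0.46)]
[np.float64(390.9846001202878), np.float64(227.33873681157678)] [np.float64(323.341951848488), np.float64(165.3922278985837)]
[501.2 195.7 174. ] [179.6  -0.4  92.1]
-> ((504.5, 195, 28), (180, 0, 91.9)) rows 4
   -0.05, 0.06, 3.65, 0.002, -0.002, 0.001, -0.04, 0.06, 3.65, 0.002, -0.002, 0.001, -0.03, 0.07, 3.65, 0.002, -0.002, 0.001, -0.03, 0.08, 3.65, 0.002, -0.002, 0.001
```

Call:
{"op": "step_arm", "data": {
  "plan": [-0.05,0.08,3.7,0.002,-0.002,0.001,-0.03,0.08,3.7,0.002,-0.002,0.001,0,0.08,3.7,0.002,-0.002,0.001,0,0.05,3.4,0,0,0,0,0,0,0,0,0],
  "hand": 4.4
}}

```text
time_s: 13.5
ee_pos: [504.6, 194.7, 27.3]
ee_rot: [-179.9, -0.1, 91.8]
force: [0.3, -0.1, -0.0]
gripper_width: 44.0
gripper_force: 0.0
```

Call:
{"op": "step_arm", "data": {
  "plan": [0,0,0,0,0,0,0,0,0,0,0,0]
}}

```text
time_s: 13.67
ee_pos: [505.1, 195.1, 29.4]
ee_rot: [179.9, -0.1, 91.8]
force: [0.4, 0.3, -0.5]
gripper_width: 44.3
gripper_force: 0.0
```

Call:
{"op": "step_arm", "data": {
  "plan": [0,0,0.12,0,0,0,0,0,0,0,0,0]
}}

```text
time_s: 13.83
ee_pos: [505.1, 195.9, 28.4]
ee_rot: [179.9, -0.1, 91.9]
force: [-0.9, 0.5, -0.5]
gripper_width: 43.7
gripper_force: 0.0
```

Call:
{"op": "step_arm", "data": {
  "plan": [0,0,0,0,0,0,0,0,0,0,0,0,0,0,0,0,0,0,0,0,0,0,0,0],
  "hand": 1.5
}}

```text
time_s: 14.17
ee_pos: [504.9, 196.5, 28.2]
ee_rot: [179.9, -0.1, 92.0]
force: [-0.5, -0.5, 1.3]
gripper_width: 29.2
gripper_force: 20.0
```

Run:
```python
from h import *
dn=(180,0,91.9)
plan(None,((504.5,195,205),dn),(ramp_tcp(45,48,100),RROT),(ramp_tcp(45,48,40),RROT))
```

```text
-> ((504.5, 195, 205), (180, 0, 91.9)) rows 5
   -0.02, -0.01, -3.54, 0, 0, 0, -0.03, 0, -3.53, 0, 0, 0, -0.02, -0.01, -3.54, 0, 0, 0, -0.02, 0, -3.54, 0, 0, 0, -0.02, -0.01, -3.53, 0, 0, 0
-> (array([438.7, -57.2, 160.6]), array([166. ,   0. ,  89.5])) rows 7
   -3.57, -1.06, 0.63, -0.035, -0.001, 0.006, -3.58, -1.07, 0.59, -0.035, -0.001, 0.006, -3.58, -1.06, 0.56, -0.035, -0.001, 0.006, -3.59, -1.06, 0.52, -0.035, -0.001, 0.006, -3.59, -1.05, 0.49, -0.035, -0.001, 0.006
   -3.6, -1.05, 0.46, -0.035, -0.001, 0.006, -3.6, -1.05, 0.43, -0.035, -0.001, 0.006
-> (array([453.2, -57.3, 102.4]), array([166. ,   0. ,  89.5])) rows 2
   0, 0, 3, 0.001, 0, 0, 0, -0.01, 3, 0.001, 0, 0
```

Call:
{"op": "step_arm", "data": {
  "plan": [-0.02,0,-3.5,0,0,0,-0.02,0,-3.5,0,0,0,-0.02,0,-3.5,0,0,0,-0.02,0,-3.6,0,0,0,-0.02,0,-3.6,0,0,0]
}}

```text
time_s: 14.58
ee_pos: [504.2, 195.1, 206.4]
ee_rot: [180.0, -0.1, 92.0]
force: [0.5, -0.7, -0.7]
gripper_width: 29.4
gripper_force: 20.0
```

Call:
{"op": "step_arm", "data": {
  "plan": [-3.57,-1.06,0.6,-0.035,-0.001,0.006,-3.58,-1.07,0.59,-0.035,-0.001,0.006,-3.58,-1.06,0.56,-0.035,-0.001,0.006,-3.59,-1.06,0.52,-0.035,-0.001,0.006,-3.59,-1.05,0.49,-0.035,-0.001,0.006]
}}

```text
time_s: 15.0
ee_pos: [456.7, 13.8, 173.3]
ee_rot: [169.8, 0.1, 90.3]
force: [0.1, 0.0, -0.9]
gripper_width: 29.8
gripper_force: 20.0
```

Call:
{"op": "step_arm", "data": {
  "plan": [-3.6,-1.05,0.46,-0.035,-0.001,0.006,-3.6,-1.05,0.43,-0.035,-0.001,0.006,0,0,3,0,0,0,0,0,2.8,0,0,0,0,0,0,0,0,0]
}}

```text
time_s: 15.42
ee_pos: [450.0, -57.6, 100.6]
ee_rot: [166.4, -0.1, 89.4]
force: [-0.2, 0.5, -1.1]
gripper_width: 29.6
gripper_force: 20.0
```

Call:
{"op": "step_arm", "data": {
  "plan": [0,0,0,0,0,0]
}}

```text
time_s: 15.5
ee_pos: [452.0, -57.0, 103.6]
ee_rot: [166.1, -0.1, 89.5]
force: [0.9, 0.3, -1.5]
gripper_width: 29.6
gripper_force: 20.0
```

Run:
```python
from h import *
plan(None,(ramp_tcp(45,47,23),RROT))
```

```text
-> (array([457.3, -58.3,  85.9]), array([166. ,   0. ,  89.5])) rows 1
   -0.13, 0.09, 1.85, -0.002, -0.001, 0
```

Call:
{"op": "step_arm", "data": {
  "plan": [0,0.05,1.3,0,0,0,0,0,0.5,0,0,0,0,0,0.05,0,0,0,0,0,0,0,0,0]
}}

```text
time_s: 15.83
ee_pos: [458.4, -56.7, 87.5]
ee_rot: [165.9, -0.0, 89.6]
force: [-0.8, -0.2, -0.8]
gripper_width: 29.6
gripper_force: 20.0
```

Call:
{"op": "step_arm", "data": {
  "plan": [0,0,0,0,0,0,0,0,0,0,0,0],
  "hand": 4.4
}}

```text
time_s: 16.0
ee_pos: [458.6, -57.0, 87.7]
ee_rot: [165.8, 0.0, 89.6]
force: [0.1, -0.3, 0.9]
gripper_width: 40.0
gripper_force: 0.3
```

Call:
{"op": "step_arm", "data": {
  "plan": [0,0,-2.5,0,0,0,0,0,-3.5,0,0,0,0,0,-3.5,0,0,0,0,0,-1,0,0,0,0,0,0,0,0,0]
}}

```text
time_s: 16.42
ee_pos: [434.2, -57.3, 192.7]
ee_rot: [165.4, 0.1, 89.5]
force: [0.6, -0.2, 0.7]
gripper_width: 44.0
gripper_force: 0.0
```

Run:
```python
from h import *
np.set_printoptions(precision=1,suppress=True)
t=grab("top");s=grab("side","c")
for f in(t,s):print([(np.round(d["location"]).tolist(),round(d["score"],2)) for d in viewer.boxes_of("roller_1",f)])
print(proj(t,ramp_tcp(45,48,15)),proj(s,ramp_tcp(45,48,15)))
dn=(180,0,91.9)
plan(None,((460,-57,215),RROT),((562,198,185),dn))
```

```text
[([388.0, 230.0], 0.77), ([346.0, 227.0], 0.63), ([236.0, 212.0], 0.62), ([334.0, 311.0], 0.51)]
[([326.0, 166.0], 0.68), ([274.0, 250.0], 0.68), ([317.0, 184.0], 0.49), ([387.0, 206.0], 0.42)]
[np.float64(346.6237912586864), np.float64(255.46149135174446)] [np.float64(335.8974586626733), np.float64(190.45449533107828)]
-> ((460, -57, 215), array([166. ,   0. ,  89.5])) rows 1
   0, 3.41, -2, -0.001, -0.001, 0
-> ((562, 198, 185), (180, 0, 91.9)) rows 7
   3.66, 1.28, 0.76, 0.035, 0.001, -0.006, 3.64, 1.33, 0.72, 0.035, 0.001, -0.006, 3.64, 1.37, 0.67, 0.035, 0.001, -0.006, 3.63, 1.42, 0.63, 0.035, 0.001, -0.006, 3.62, 1.46, 0.59, 0.035, 0.001, -0.006
   3.61, 1.5, 0.53, 0.035, 0.001, -0.006, 3.6, 1.55, 0.49, 0.035, 0.001, -0.006
```

Call:
{"op": "step_arm", "data": {
  "plan": [0,3.4,-2,0,0,0,3.66,1.28,0.76,0.035,0.001,-0.006,3.64,1.33,0.72,0.035,0.001,-0.006,3.64,1.37,0.67,0.035,0.001,-0.006,3.63,1.42,0.63,0.035,0.001,-0.006]
}}

```text
time_s: 17.03
ee_pos: [518.8, 90.1, 197.4]
ee_rot: [174.2, 0.1, 90.9]
force: [0.7, 0.1, 0.2]
gripper_width: 43.8
gripper_force: 0.0
```

Call:
{"op": "step_arm", "data": {
  "plan": [3.62,1.46,0.59,0.035,0.001,-0.006,3.61,1.5,0.53,0.035,0.001,-0.006,3.7,1.55,0.49,0.035,0.001,-0.006,0,0,2,0,0,0,0,0,0,0,0,0]
}}

```text
time_s: 17.45
ee_pos: [560.9, 200.1, 160.5]
ee_rot: [-179.5, 0.1, 92.1]
force: [-0.7, 0.0, -0.6]
gripper_width: 44.1
gripper_force: 0.0
```

Call:
{"op": "step_arm", "data": {
  "plan": [0,0,0,0,0,0]
}}

```text
time_s: 17.53
ee_pos: [561.0, 198.5, 163.5]
ee_rot: [-179.7, 0.0, 92.0]
force: [0.3, -0.3, 0.4]
gripper_width: 44.3
gripper_force: 0.0
```

Run:
```python
from h import *
dn=(180,0,91.9)
plan(None,((562.3,199.5,26.5),dn))
```

```text
-> ((562.3, 199.5, 26.5), (180, 0, 91.9)) rows 4
   0.03, 0.05, 3.43, -0.001, 0, 0, 0.02, 0.05, 3.42, -0.001, 0, 0, 0.03, 0.04, 3.43, -0.001, 0, 0, 0.02, 0.04, 3.42, -0.001, 0, 0
```

Call:
{"op": "step_arm", "data": {
  "plan": [0.03,0.05,3.5,-0.001,0,0,0.03,0.05,3.5,-0.001,0,0,0.03,0.04,3.5,0,0,0,0.02,0.04,2.9,0,0,0,0,0,0,0,0,0]
}}

```text
time_s: 17.95
ee_pos: [561.3, 197.9, 28.2]
ee_rot: [-179.7, 0.0, 91.9]
force: [-0.5, -1.2, -0.6]
gripper_width: 44.1
gripper_force: 0.0
```

Call:
{"op": "step_arm", "data": {
  "plan": [0,0,0,0,0,0,0,0,0,0,0,0]
}}

```text
time_s: 18.12
ee_pos: [565.7, 199.9, 34.6]
ee_rot: [179.7, -0.2, 91.9]
force: [0.6, 0.3, 0.5]
gripper_width: 43.8
gripper_force: 0.0
```

Call:
{"op": "step_arm", "data": {
  "plan": [0,-0.2,0.6,0,0,0,0,0,0,0,0,0,0,0,0,0,0,0]
}}

```text
time_s: 18.37
ee_pos: [562.9, 200.3, 27.6]
ee_rot: [179.7, -0.1, 92.0]
force: [0.0, -0.6, 0.2]
gripper_width: 43.8
gripper_force: 0.0
```

Call:
{"op": "step_arm", "data": {
  "plan": [0,0,0,0,0,0,0,0,0,0,0,0,0,0,0,0,0,0,0,0,0,0,0,0],
  "hand": 1.5
}}

```text
time_s: 18.7
ee_pos: [562.8, 200.4, 26.9]
ee_rot: [179.8, -0.1, 92.0]
force: [-0.1, 0.2, 2.4]
gripper_width: 29.5
gripper_force: 20.0
```

Run:
```python
from h import *
s=sensors.state();dn=(180,0,91.9); P=s["ee_pos"].copy(); print(P); P[2]=205
plan(None,(P,dn),((520,60,200),dn),(ramp_tcp(45,-48,100),RROT),(ramp_tcp(45,-48,40),RROT))
```

```text
[562.84110853 200.35255233  26.86768522]
-> (array([562.84110853, 200.35255233, 205.        ]), (180, 0, 91.9)) rows 5
   0.01, 0.01, -3.56, 0.001, 0, 0, 0, 0.01, -3.57, 0.001, 0, 0, 0.01, 0.01, -3.56, 0.001, 0, 0, 0.01, 0, -3.56, 0.001, 0, 0, 0.01, 0, -3.56, 0.001, 0, 0
-> ((520, 60, 200), (180, 0, 91.9)) rows 4
   -3.47, -1.19, 0.12, 0, -0.001, 0, -3.47, -1.19, 0.12, 0, -0.001, 0, -3.47, -1.19, 0.13, 0, -0.001, 0, -3.47, -1.19, 0.13, 0, -0.001, 0
-> (array([ 437.9, -153.2,  160.6]), array([166. ,   0. ,  89.5])) rows 6
   -3.5, -1.49, 0.66, -0.041, -0.001, 0.007, -3.52, -1.49, 0.61, -0.041, -0.001, 0.007, -3.52, -1.49, 0.55, -0.041, -0.001, 0.007, -3.53, -1.49, 0.49, -0.041, -0.001, 0.007, -3.55, -1.48, 0.44, -0.041, -0.001, 0.007
   -3.55, -1.47, 0.38, -0.041, -0.001, 0.007
-> (array([ 452.4, -153.3,  102.4]), array([166. ,   0. ,  89.5])) rows 2
   0.01, 0, 3, 0, 0.001, 0.001, 0, 0, 3, 0, 0.001, 0.001
```

Call:
{"op": "step_arm", "data": {
  "plan": [0,0,-3.5,0,0,0,0,0,-3.6,0,0,0,0,0,-3.6,0,0,0,0,0,-3.6,0,0,0,0,0,-3.6,0,0,0]
}}

```text
time_s: 19.12
ee_pos: [561.7, 199.7, 206.9]
ee_rot: [179.9, -0.1, 92.0]
force: [-0.0, 0.8, -1.5]
gripper_width: 29.6
gripper_force: 20.0
```

Call:
{"op": "step_arm", "data": {
  "plan": [-3.47,-1.19,0.12,0,0,0,-3.47,-1.19,0.12,0,0,0,-3.47,-1.19,0.13,0,0,0,-3.47,-1.19,0.13,0,0,0,-3.5,-1.49,0.66,-0.041,-0.001,0.007]
}}

```text
time_s: 19.53
ee_pos: [507.3, 22.7, 193.9]
ee_rot: [177.2, -0.0, 91.6]
force: [1.0, -0.8, -0.6]
gripper_width: 29.7
gripper_force: 20.0
```

Call:
{"op": "step_arm", "data": {
  "plan": [-3.52,-1.49,0.61,-0.041,-0.001,0.007,-3.52,-1.49,0.55,-0.041,-0.001,0.007,-3.53,-1.49,0.49,-0.041,-0.001,0.007,-3.55,-1.48,0.44,-0.041,-0.001,0.007,-3.55,-1.47,0.38,-0.041,-0.001,0.007]
}}

```text
time_s: 19.95
ee_pos: [436.1, -154.7, 159.3]
ee_rot: [165.6, -0.0, 89.5]
force: [2.8, -0.7, -0.6]
gripper_width: 29.5
gripper_force: 20.0
```

Call:
{"op": "step_arm", "data": {
  "plan": [0,0,3,0,0,0,0,0,2.6,0,0,0,0,0,0,0,0,0,0,0,0,0,0,0]
}}

```text
time_s: 20.28
ee_pos: [450.2, -153.3, 104.2]
ee_rot: [165.9, -0.2, 89.5]
force: [0.6, -0.1, -0.9]
gripper_width: 29.6
gripper_force: 20.0
```

Run:
```python
from h import *
plan(None,(ramp_tcp(45,-48,23),RROT))
```

```text
-> (array([ 456.5, -153.3,   85.9]), array([166. ,   0. ,  89.5])) rows 1
   0, 0.16, 1.93, 0.001, -0.003, 0
```

Call:
{"op": "step_arm", "data": {
  "plan": [0,0.1,1.4,0,0,0,0,0,0.5,0,0,0,0,0,0.05,0,0,0,0,0,0,0,0,0]
}}

```text
time_s: 20.62
ee_pos: [457.3, -153.1, 87.3]
ee_rot: [165.7, -0.1, 89.6]
force: [-0.1, 0.1, -0.3]
gripper_width: 29.5
gripper_force: 20.0
```

Call:
{"op": "step_arm", "data": {
  "plan": [0,0,0,0,0,0,0,0,0,0,0,0],
  "hand": 4.4
}}

```text
time_s: 20.78
ee_pos: [457.5, -153.5, 87.6]
ee_rot: [165.6, -0.0, 89.6]
force: [-0.6, -0.3, -0.6]
gripper_width: 40.4
gripper_force: 0.0
```

Call:
{"op": "step_arm", "data": {
  "plan": [0,0,-2.5,0,0,0,0,0,-3.5,0,0,0,0,0,-3.5,0,0,0,0,0,-2,0,0,0,0,0,0,0,0,0]
}}

```text
time_s: 21.2
ee_pos: [430.5, -154.6, 203.5]
ee_rot: [165.1, 0.2, 89.5]
force: [0.6, -0.4, -0.4]
gripper_width: 43.9
gripper_force: 0.0
```

Run:
```python
from h import *
np.set_printoptions(precision=1,suppress=True)
t=grab("top");s=grab("side","c")
for f in(t,s):print([(np.round(d["location"]).tolist(),round(d["score"],2)) for d in viewer.boxes_of("roller_1",f)])
dn=(180,0,91.9)
plan(None,((460,-80,215),RROT),((620,198,185),dn))
```

```text
[([384.0, 312.0], 0.97), ([233.0, 186.0], 0.96), ([341.0, 336.0], 0.79), ([345.0, 228.0], 0.56)]
[([316.0, 184.0], 0.75), ([391.0, 195.0], 0.65), ([401.0, 210.0], 0.41), ([311.0, 203.0], 0.27)]
-> ((460, -80, 215), array([166. ,   0. ,  89.5])) rows 3
   2.45, 1.16, -0.32, 0.001, -0.001, 0, 2.44, 1.17, -0.33, 0.001, -0.001, 0, 2.45, 1.16, -0.33, 0.001, -0.001, 0
-> ((620, 198, 185), (180, 0, 91.9)) rows 9
   3.1, 1.62, 0.74, 0.027, 0.001, -0.005, 3.1, 1.65, 0.71, 0.027, 0.001, -0.005, 3.09, 1.69, 0.66, 0.027, 0.001, -0.005, 3.08, 1.72, 0.62, 0.027, 0.001, -0.005, 3.06, 1.75, 0.57, 0.027, 0.001, -0.005
   3.06, 1.78, 0.53, 0.027, 0.001, -0.005, 3.05, 1.81, 0.49, 0.027, 0.001, -0.005, 3.04, 1.84, 0.44, 0.027, 0.001, -0.005, 3.03, 1.87, 0.39, 0.027, 0.001, -0.005
```

Call:
{"op": "step_arm", "data": {
  "plan": [2.45,1.16,-0.32,0,0,0,2.44,1.17,-0.33,0,0,0,2.45,1.16,-0.33,0,0,0,3.1,1.62,0.74,0.027,0.001,-0.005,3.1,1.65,0.71,0.027,0.001,-0.005]
}}

```text
time_s: 21.82
ee_pos: [495.9, -17.3, 208.6]
ee_rot: [169.0, -0.0, 90.1]
force: [0.7, -0.3, 0.3]
gripper_width: 44.1
gripper_force: 0.0
```

Call:
{"op": "step_arm", "data": {
  "plan": [3.09,1.69,0.66,0.027,0.001,-0.005,3.08,1.72,0.62,0.027,0.001,-0.005,3.06,1.75,0.57,0.027,0.001,-0.005,3.06,1.78,0.53,0.027,0.001,-0.005,3.05,1.81,0.49,0.027,0.001,-0.005]
}}

```text
time_s: 22.23
ee_pos: [584.9, 137.9, 191.4]
ee_rot: [176.8, -0.1, 91.6]
force: [1.0, -0.8, 0.3]
gripper_width: 44.0
gripper_force: 0.0
```

Call:
{"op": "step_arm", "data": {
  "plan": [3.04,1.84,0.44,0.027,0.001,-0.005,3.1,1.87,0.39,0.027,0.001,-0.005,0,0,2.5,0,0,0,0,0,0,0,0,0,0,0,0,0,0,0]
}}

```text
time_s: 22.65
ee_pos: [618.9, 198.4, 158.8]
ee_rot: [-179.9, -0.1, 92.2]
force: [0.1, 0.1, -0.2]
gripper_width: 43.9
gripper_force: 0.0
```

Run:
```python
from h import *
dn=(180,0,91.9)
plan(None,((620,200,27),dn))
```

```text
-> ((620, 200, 27), (180, 0, 91.9)) rows 4
   0.03, 0.03, 3.3, 0, -0.001, 0.001, 0.04, 0.03, 3.29, 0, -0.001, 0.001, 0.04, 0.04, 3.3, 0, -0.001, 0.001, 0.04, 0.03, 3.29, 0, -0.001, 0.001
```

Call:
{"op": "step_arm", "data": {
  "plan": [0.04,0.02,3.5,0,0,0,0.04,0.02,3.5,0,0,0,0.04,0.02,3.3,0,0,0,0.03,0,2.5,0,0,0,0,0,0,0,0,0]
}}

```text
time_s: 23.07
ee_pos: [617.9, 198.5, 29.7]
ee_rot: [-179.7, -0.1, 92.1]
force: [-0.7, -0.1, -0.9]
gripper_width: 44.2
gripper_force: 0.0
```

Call:
{"op": "step_arm", "data": {
  "plan": [0,0,0,0,0,0,0,0,0,0,0,0,0,0,0,0,0,0]
}}

```text
time_s: 23.32
ee_pos: [623.7, 200.8, 37.4]
ee_rot: [179.4, -0.3, 92.1]
force: [0.3, 0.1, -0.1]
gripper_width: 43.6
gripper_force: 0.0
```

Call:
{"op": "step_arm", "data": {
  "plan": [0,-0.2,0.9,0.005,0,0,0,0,0,0,0,0,0,0,0,0,0,0]
}}

```text
time_s: 23.57
ee_pos: [620.7, 200.8, 26.4]
ee_rot: [179.8, -0.3, 92.1]
force: [0.3, 0.6, 2.3]
gripper_width: 44.0
gripper_force: 1.4
```

Call:
{"op": "step_arm", "data": {
  "plan": [0,0,0,0,0,0,0,0,0,0,0,0,0,0,0,0,0,0,0,0,0,0,0,0],
  "hand": 1.5
}}

```text
time_s: 23.9
ee_pos: [620.1, 200.8, 26.3]
ee_rot: [179.9, -0.3, 92.1]
force: [-2.0, -0.3, 5.7]
gripper_width: 29.3
gripper_force: 22.1
```

Run:
```python
from h import *
s=sensors.state();dn=(180,0,91.9); P=s["ee_pos"].copy(); print(P,s["force"]); P[2]=205
plan(None,(P,dn),((530,60,200),dn),(ramp_tcp(45,47.5,100),RROT),(ramp_tcp(45,47.5,40),RROT))
```

```text
[620.05344071 200.81100752  26.28890075] [-2.00382446 -0.33397824  5.6876117 ]
-> (array([620.05344071, 200.81100752, 205.        ]), (180, 0, 91.9)) rows 5
   0.02, 0.01, -3.57, 0, -0.001, 0.001, 0.01, 0, -3.58, 0, -0.001, 0.001, 0.01, 0.01, -3.57, 0, -0.001, 0.001, 0, 0, -3.58, 0, -0.001, 0.001, 0.01, 0.01, -3.57, 0, -0.001, 0.001
-> ((530, 60, 200), (180, 0, 91.9)) rows 5
   -2.76, -1.89, 0.1, 0, 0, 0, -2.75, -1.89, 0.1, 0, 0, 0, -2.76, -1.9, 0.09, 0, 0, 0, -2.76, -1.89, 0.1, 0, 0, 0, -2.75, -1.89, 0.1, 0, 0, 0
-> (array([438.7, -57.7, 160.6]), array([166. ,   0. ,  89.5])) rows 4
   -2.87, -2.38, 0.98, -0.061, -0.001, 0.01, -2.89, -2.4, 0.84, -0.061, -0.001, 0.01, -2.91, -2.43, 0.7, -0.061, -0.001, 0.01, -2.94, -2.43, 0.55, -0.061, -0.001, 0.01
-> (array([453.2, -57.8, 102.4]), array([166. ,   0. ,  89.5])) rows 2
   0, 0, 3, 0.001, 0, 0, 0, -0.01, 2.99, 0.001, 0, 0
```

Call:
{"op": "step_arm", "data": {
  "plan": [0,0,-3.5,0,0,0,0,0,-3.6,0,0,0,0,0,-3.6,0,0,0,0,0,-3.6,0,0,0,0,0,-3.6,0,0,0]
}}

```text
time_s: 24.32
ee_pos: [619.1, 199.7, 205.4]
ee_rot: [-180.0, -0.2, 92.1]
force: [1.2, 0.1, -1.7]
gripper_width: 29.6
gripper_force: 20.0
```

Call:
{"op": "step_arm", "data": {
  "plan": [-2.76,-1.89,0.1,0,0,0,-2.75,-1.89,0.1,0,0,0,-2.76,-1.9,0.09,0,0,0,-2.76,-1.89,0.1,0,0,0,-2.75,-1.89,0.1,0,0,0]
}}

```text
time_s: 24.73
ee_pos: [528.9, 57.5, 198.2]
ee_rot: [-180.0, -0.2, 92.2]
force: [-0.8, 0.5, -1.4]
gripper_width: 29.3
gripper_force: 20.0
```

Call:
{"op": "step_arm", "data": {
  "plan": [-2.87,-2.38,0.98,-0.061,-0.001,0.01,-2.89,-2.4,0.84,-0.061,-0.001,0.01,-2.91,-2.43,0.7,-0.061,-0.001,0.01,-2.94,-2.43,0.55,-0.061,-0.001,0.01,0,0,3,0,0,0]
}}

```text
time_s: 25.15
ee_pos: [440.4, -62.7, 130.8]
ee_rot: [165.9, -0.2, 89.5]
force: [-0.5, 0.3, -1.9]
gripper_width: 29.5
gripper_force: 20.0
```

Call:
{"op": "step_arm", "data": {
  "plan": [0,0,2.6,0,0,0,0,0,0,0,0,0,0,0,0,0,0,0,0,0,0,0,0,0]
}}

```text
time_s: 25.48
ee_pos: [453.9, -58.9, 105.2]
ee_rot: [165.9, -0.3, 89.9]
force: [-0.4, 0.0, -1.3]
gripper_width: 29.8
gripper_force: 20.0
```

Run:
```python
from h import *
plan(None,(ramp_tcp(45,47,23),RROT))
```

```text
-> (array([457.3, -58.3,  85.9]), array([166. ,   0. ,  89.5])) rows 1
   0.05, -0.14, 1.96, 0.001, -0.007, 0.005
```

Call:
{"op": "step_arm", "data": {
  "plan": [0.1,-0.05,1.4,0,-0.004,0.004,0,0,0.5,0,0,0,0,0,0.05,0,0,0,0,0,0,0,0,0]
}}

```text
time_s: 25.82
ee_pos: [458.0, -57.7, 86.0]
ee_rot: [165.9, -0.1, 89.6]
force: [0.2, -0.0, -1.3]
gripper_width: 29.5
gripper_force: 20.0
```

Call:
{"op": "step_arm", "data": {
  "plan": [0,0,0,0,0,0,0,0,0,0,0,0],
  "hand": 4.6
}}

```text
time_s: 25.98
ee_pos: [458.2, -58.0, 86.4]
ee_rot: [165.9, -0.1, 89.6]
force: [-0.3, 0.3, -0.3]
gripper_width: 40.4
gripper_force: 0.0
```

Call:
{"op": "step_arm", "data": {
  "plan": [0,0,-2.5,0,0,0,0,0,-3.5,0,0,0,0,0,-3.5,0,0,0,0,0,-2,0,0,0,0,0,0,0,0,0]
}}

```text
time_s: 26.4
ee_pos: [432.0, -58.7, 202.5]
ee_rot: [165.3, -0.0, 89.6]
force: [1.2, -0.1, 0.4]
gripper_width: 46.0
gripper_force: 0.0
```

Call:
{"op": "step_arm", "data": {
  "plan": [3,0,-3,0,0,0,4,0,0,0,0,0,4,0,0,0,0,0,4,0,0,0,0,0,3,0,0,0,0,0]
}}

```text
time_s: 26.82
ee_pos: [423.5, 123.8, 226.0]
ee_rot: [165.9, -0.2, 89.6]
force: [0.3, -0.2, 0.2]
gripper_width: 45.8
gripper_force: 0.0
```

Call:
{"op": "step_arm", "data": {
  "plan": [0,0,0,0,0,0,0,0,0,0,0,0,0,0,0,0,0,0,0,0,0,0,0,0,0,0,0,0,0,0]
}}

```text
time_s: 27.23
ee_pos: [423.9, 120.0, 225.9]
ee_rot: [166.0, -0.1, 89.4]
force: [-0.2, -0.8, 0.9]
gripper_width: 46.4
gripper_force: 0.0
```

Call:
{"op": "step_arm", "data": {
  "plan": [0,0,0,0,0,0,0,0,0,0,0,0,0,0,0,0,0,0,0,0,0,0,0,0,0,0,0,0,0,0]
}}

```text
time_s: 27.65
ee_pos: [424.0, 121.2, 226.2]
ee_rot: [166.0, -0.1, 89.5]
force: [0.5, 0.0, -0.1]
gripper_width: 46.1
gripper_force: 0.0
```

Call:
{"op": "step_arm", "data": {
  "plan": [0,0,0,0,0,0,0,0,0,0,0,0,0,0,0,0,0,0,0,0,0,0,0,0,0,0,0,0,0,0]
}}

```text
time_s: 28.07
ee_pos: [423.9, 121.4, 226.1]
ee_rot: [166.0, -0.1, 89.6]
force: [-0.1, -0.4, -0.8]
gripper_width: 45.9
gripper_force: 0.0
```

Run:
```python
from h import *
np.set_printoptions(precision=1,suppress=True)
t=grab("top","d");s=grab("side","c")
for f in(t,s):print([(np.round(d["location"]).tolist(),round(d["score"],2)) for d in viewer.boxes_of("roller_1",f)])
b=t["img"][190:360,310:430];c=s["img"][130:300,270:420]
cv2.imwrite("pics/g4.png",cv2.resize(np.hstack([b,c])[:,:,::-1],None,fx=2.9,fy=2.9,interpolation=2))
print(sensors.state()["ee_pos"])
```

```text
[([385.0, 339.0], 0.77), ([344.0, 321.0], 0.73), ([340.0, 334.0], 0.64), ([348.0, 229.0], 0.62)]
[([358.0, 193.0], 0.72), ([389.0, 208.0], 0.6), ([401.0, 194.0], 0.6), ([398.0, 210.0], 0.48), ([315.0, 181.0], 0.47), ([321.0, 166.0], 0.41)]
[423.9 121.4 226.1]
```

View pics/g4.png

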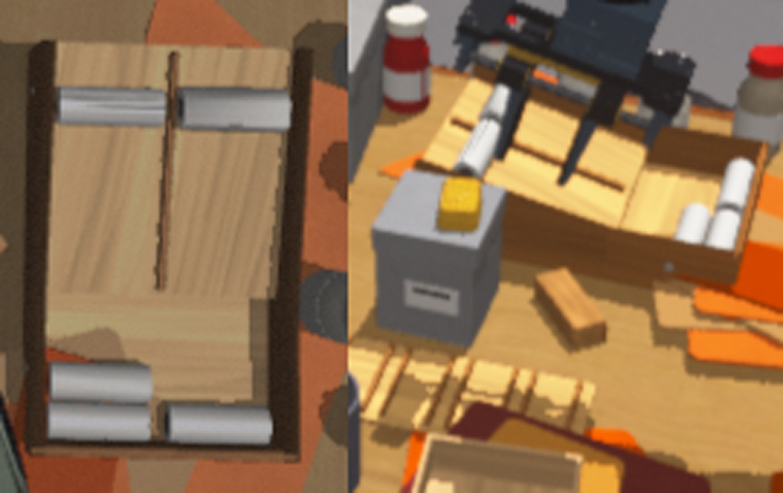

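Run:
```python
from h import *
a=ramp_tcp(110,46.5,100);b=ramp_tcp(110,46.5,22.5)
plan(None,((424,40,225),RROT),(a,RROT),(b,RROT))
```

```text
-> ((424, 40, 225), array([166. ,   0. ,  89.5])) rows 3
   -2.71, 0.02, 0.04, 0, -0.001, 0, -2.71, 0.01, 0.03, 0, -0.001, 0, -2.72, 0.02, 0.04, 0, -0.001, 0
-> (array([503.7, -59.3, 176.8]), array([166. ,   0. ,  89.5])) rows 4
   -2.46, 1.66, 1.66, 0, 0, 0, -2.47, 1.66, 1.66, 0, 0, 0, -2.46, 1.66, 1.66, 0, 0, 0, -2.47, 1.66, 1.66, 0, 0, 0
-> (array([522.5, -59.4, 101.6]), array([166. ,   0. ,  89.5])) rows 2
   0, 0, 3.87, 0, 0, 0, 0.01, 0, 3.88, 0, 0, 0
```

Call:
{"op": "step_arm", "data": {
  "plan": [-2.7,0,0,0,0,0,-2.7,0,0,0,0,0,-2.7,0,0,0,0,0,-2.46,1.66,1.66,0,0,0,-2.47,1.66,1.66,0,0,0]
}}

```text
time_s: 28.68
ee_pos: [463.6, -10.5, 202.4]
ee_rot: [165.8, -0.1, 89.6]
force: [1.3, 0.8, 0.4]
gripper_width: 46.2
gripper_force: 0.0
```

Call:
{"op": "step_arm", "data": {
  "plan": [-2.46,1.66,1.66,0,0,0,-2.47,1.66,1.66,0,0,0,0,0,3,0,0,0,0,0,0,0,0,0,0,0,0,0,0,0]
}}

```text
time_s: 29.1
ee_pos: [509.3, -58.8, 146.8]
ee_rot: [166.2, -0.2, 89.5]
force: [-0.1, 0.6, -0.2]
gripper_width: 46.0
gripper_force: 0.0
```

Run:
```python
from h import *
plan(None,(ramp_tcp(110,46.5,22.5),RROT))
```

```text
-> (array([522.5, -59.4, 101.6]), array([166. ,   0. ,  89.5])) rows 2
   -0.03, 0.1, 2.35, -0.002, -0.002, 0, -0.03, 0.1, 2.35, -0.002, -0.002, 0
```

Call:
{"op": "step_arm", "data": {
  "plan": [0,0.1,2,0,0,0,0,0.1,1.7,0,0,0,0,0,1,0,0,0,0,0,0,0,0,0,0,0,0,0,0,0]
}}

```text
time_s: 29.52
ee_pos: [523.7, -58.2, 103.9]
ee_rot: [165.9, -0.1, 89.6]
force: [-0.9, 0.1, -0.0]
gripper_width: 46.1
gripper_force: 0.0
```

Call:
{"op": "step_arm", "data": {
  "plan": [0,0,0,0,0,0,0,0,0,0,0,0,0,0,0,0,0,0,0,0,0,0,0,0],
  "hand": 1.5
}}

```text
time_s: 29.85
ee_pos: [523.5, -58.6, 104.0]
ee_rot: [165.9, -0.1, 89.6]
force: [-3.3, 1.5, 5.2]
gripper_width: 29.6
gripper_force: 20.0
```

Run:
```python
from h import *
bx=(180,0,98); 
a=sensors.state()["ee_pos"].copy(); a[2]+=110;a[0]-=25
plan(None,(a,RROT),((440,60,230),(180,0,92)),((392,349,150),bx))
```

```text
-> (array([498.53034143, -58.61116846, 214.02129592]), array([166. ,   0. ,  89.5])) rows 3
   0, 0.08, -3.76, 0, -0.001, 0, 0, 0.09, -3.76, 0, -0.001, 0, 0, 0.08, -3.76, 0, -0.001, 0
-> ((440, 60, 230), (180, 0, 92)) rows 4
   2.95, -1.35, -0.75, 0.061, 0.001, -0.011, 2.97, -1.35, -0.66, 0.061, 0.001, -0.011, 2.98, -1.36, -0.58, 0.061, 0.001, -0.011, 3, -1.37, -0.49, 0.061, 0.001, -0.011
-> ((392, 349, 150), (180, 0, 98)) rows 8
   3.63, -0.47, 0.99, 0, 0, -0.013, 3.64, -0.42, 0.99, 0, 0, -0.013, 3.65, -0.38, 1, 0, 0, -0.013, 3.65, -0.33, 0.99, 0, 0, -0.013, 3.65, -0.28, 0.99, 0, 0, -0.013
   3.66, -0.24, 0.99, 0, 0, -0.013, 3.66, -0.18, 1, 0, 0, -0.013, 3.66, -0.14, 0.99, 0, 0, -0.013
```

Call:
{"op": "step_arm", "data": {
  "plan": [0,0,0,0,0,0,0,0,0.25,0,0,0,0,0,0,0,0,0,0,0,0,0,0,0],
  "hand": 4.2
}}

```text
time_s: 30.18
ee_pos: [524.3, -58.7, 100.4]
ee_rot: [166.0, -0.1, 89.6]
force: [-1.5, -0.3, 0.1]
gripper_width: 42.0
gripper_force: 0.0
```

Call:
{"op": "step_arm", "data": {
  "plan": [0,0,0,0,0,0,0,0,0,0,0,0,0,0,0,0,0,0,0,0,0,0,0,0],
  "hand": 1.5
}}

```text
time_s: 30.52
ee_pos: [524.3, -58.7, 100.6]
ee_rot: [166.0, -0.1, 89.6]
force: [-0.2, 0.1, -1.0]
gripper_width: 29.7
gripper_force: 20.0
```

Call:
{"op": "step_arm", "data": {
  "plan": [0,0.08,-3.7,0,0,0,0,0.08,-3.8,0,0,0,0,0.08,-3.8,0,0,0]
}}

```text
time_s: 30.77
ee_pos: [498.1, -58.7, 211.3]
ee_rot: [166.1, -0.2, 89.6]
force: [1.5, 0.1, -0.8]
gripper_width: 29.7
gripper_force: 20.0
```

Call:
{"op": "step_arm", "data": {
  "plan": [2.95,-1.35,-0.75,0.061,0.001,-0.011,2.97,-1.35,-0.66,0.061,0.001,-0.011,2.98,-1.36,-0.58,0.061,0.001,-0.011,3,-1.37,-0.49,0.061,0.001,-0.011]
}}

```text
time_s: 31.1
ee_pos: [439.7, 60.6, 228.0]
ee_rot: [-180.0, -0.0, 92.1]
force: [0.3, -0.1, -2.0]
gripper_width: 29.8
gripper_force: 20.0
```

Run:
```python
from h import *
np.set_printoptions(precision=1,suppress=True)
t=grab("top","e");s=grab("side")
for n in("reject_box",):
  for f in(t,s):print([(np.round(d["location"],1).tolist(),round(d["score"],2)) for d in viewer.pinpoint(n,f)])
st=sensors.state();print(st["ee_pos"],st["ee_rot"],st["gripper_width"])
cv2.imwrite("pics/g5.png",cv2.resize(t["img"][225:345,110:230][:,:,::-1],None,fx=5,fy=5,interpolation=2))
```

```text
[([170.1, 277.9], 0.83)]
[([318.1, 317.3], 0.56)]
[440.6  60.1 227. ] [179.9  -0.   92.2] 29.47024034429822
```

View pics/g5.png

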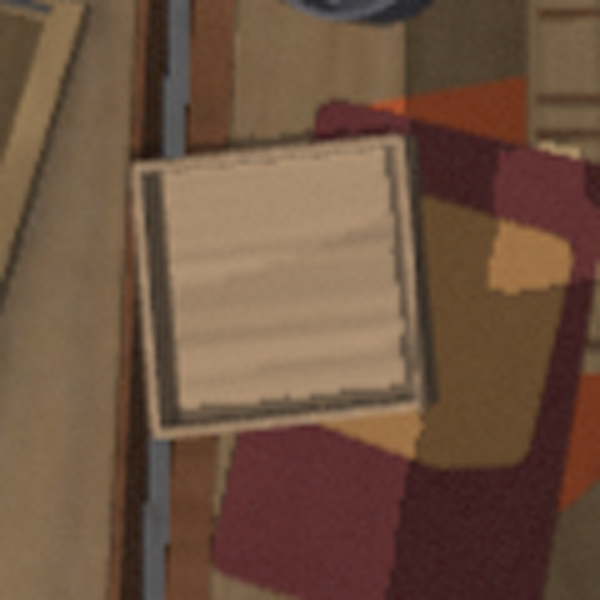

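Run:
```python
from h import *
np.set_printoptions(precision=1,suppress=True)
t=grab("top")
B=np.array([onz(t,(110+c/5,225+r/5),56) for c,r in[(134,163),(407,136),(428,408),(157,437)]])
print(B,B.mean(0)); d=B[0]-B[3]+B[1]-B[2]; e=B[0]-B[1]+B[3]-B[2]
yaw=np.degrees(np.arctan2(d[1],d[0]));print(yaw,np.degrees(np.arctan2(-e[0],e[1])))
c=B.mean(0)+[2,0,0]; Y=yaw
for dx in(-26,20): print(dx,(c+R.from_euler('z',Y,degrees=True).apply([dx,0,0])))
p=c+R.from_euler('z',Y,degrees=True).apply([-26,0,0]); 
plan(None,((p[0],p[1],150),(180,0,90+Y)))
```

```text
[[446.3 418.1  56. ]
 [460.7 294.5  56. ]
 [338.7 280.7  56. ]
 [324.  401.9  56. ]] [392.4 348.8  56. ]
7.03404422892371 6.769817296883833
-26 [368.6 345.6  56. ]
20 [414.3 351.2  56. ]
-> ((np.float64(368.6095073509888), np.float64(345.612891899718), 150), (180, 0, np.float64(97.0340442289237))) rows 8
   3.61, -0.77, 0.96, 0, 0, -0.011, 3.61, -0.72, 0.96, 0, 0, -0.011, 3.63, -0.69, 0.97, 0, 0, -0.011, 3.63, -0.65, 0.96, 0, 0, -0.011, 3.64, -0.6, 0.96, 0, 0, -0.011
   3.64, -0.57, 0.96, 0, 0, -0.011, 3.65, -0.53, 0.96, 0, 0, -0.011, 3.66, -0.49, 0.97, 0, 0, -0.011
```

Call:
{"op": "step_arm", "data": {
  "plan": [3.61,-0.75,0.96,0,0,-0.011,3.61,-0.7,0.96,0,0,-0.011,3.63,-0.67,0.97,0,0,-0.011,3.63,-0.62,0.96,0,0,-0.011,3.64,-0.58,0.96,0,0,-0.011]
}}

```text
time_s: 31.77
ee_pos: [396.7, 238.8, 178.7]
ee_rot: [179.9, -0.0, 95.1]
force: [1.5, -0.7, -0.8]
gripper_width: 29.6
gripper_force: 20.0
```

Call:
{"op": "step_arm", "data": {
  "plan": [3.64,-0.55,0.96,0,0,-0.011,3.65,-0.5,0.96,0,0,-0.011,3.66,-0.46,0.97,0,0,-0.011,0,0,0,0,0,0,0,0,0,0,0,0]
}}

```text
time_s: 32.18
ee_pos: [370.5, 346.2, 149.4]
ee_rot: [-180.0, 0.0, 97.2]
force: [-0.1, -0.5, -0.5]
gripper_width: 29.1
gripper_force: 20.0
```

Run:
```python
from h import *
plan(None,((370.6,345.9,80),(180,0,97)),((370.6,345.9,55.5),(180,0,97)))
t=grab("top")
print([(np.round(d["location"],1).tolist(),round(d["score"],2)) for d in viewer.pinpoint("reject_box",t)])
```

```text
-> ((370.6, 345.9, 80), (180, 0, 97)) rows 2
   -0.01, 0, 3.47, 0, 0, 0.002, -0.02, 0, 3.47, 0, 0, 0.002
-> ((370.6, 345.9, 55.5), (180, 0, 97)) rows 1
   0, 0.01, 2.45, 0, 0.001, 0
[([170.5, 281.1], 0.71), ([158.4, 297.2], 0.67), ([294.2, 279.0], 0.66), ([341.5, 336.0], 0.42)]
```

Call:
{"op": "step_arm", "data": {
  "plan": [0,0,3.4,0,0,0,0,0,3.2,0,0,0,0,0,1.6,0,0,0,0,0,0,0,0,0,0,0,0,0,0,0]
}}

```text
time_s: 32.7
ee_pos: [371.4, 344.8, 68.6]
ee_rot: [180.0, -0.0, 97.0]
force: [-0.5, -0.2, -0.5]
gripper_width: 29.5
gripper_force: 20.0
```

Call:
{"op": "step_arm", "data": {
  "plan": [0,0,0,0,0,0,0,0,0,0,0,0]
}}

```text
time_s: 32.87
ee_pos: [372.1, 346.6, 70.2]
ee_rot: [179.8, -0.2, 97.1]
force: [-0.0, -0.5, -1.4]
gripper_width: 29.7
gripper_force: 20.0
```

Call:
{"op": "step_arm", "data": {
  "plan": [0,-0.1,1.5,0,0,0,0,0,0.7,0,0,0,0,0,0,0,0,0,0,0,0,0,0,0]
}}

```text
time_s: 33.2
ee_pos: [369.9, 346.2, 46.8]
ee_rot: [179.9, -0.1, 97.1]
force: [0.0, 0.3, -1.1]
gripper_width: 29.9
gripper_force: 20.0
```

Call:
{"op": "step_arm", "data": {
  "plan": [0,0,0,0,0,0,0,0,0,0,0,0,0,0,0,0,0,0,0,0,0,0,0,0],
  "hand": 3.6
}}

```text
time_s: 33.53
ee_pos: [370.1, 346.4, 46.9]
ee_rot: [179.9, -0.1, 97.1]
force: [-0.2, -0.0, -0.1]
gripper_width: 36.1
gripper_force: 0.0
```

Call:
{"op": "step_arm", "data": {
  "plan": [0,0,-1,0,0,0,0,0,-2,0,0,0,0,0,-3.5,0,0,0,0,0,-4,0,0,0,0,0,-4,0,0,0]
}}

```text
time_s: 33.95
ee_pos: [369.2, 345.5, 193.6]
ee_rot: [180.0, -0.0, 97.1]
force: [0.7, 0.4, -0.7]
gripper_width: 36.5
gripper_force: 0.0
```

Run:
```python
from h import *
dn=(180,0,91.9)
plan(None,((440,60,230),(180,0,92)),(ramp_tcp(110,-48,100),RROT),(ramp_tcp(110,-48,45),RROT))
```

```text
-> ((440, 60, 230), (180, 0, 92)) rows 8
   -3.65, 0.44, -0.46, 0, 0, 0.011, -3.65, 0.47, -0.45, 0, 0, 0.011, -3.64, 0.52, -0.46, 0, 0, 0.011, -3.63, 0.55, -0.46, 0, 0, 0.011, -3.63, 0.6, -0.45, 0, 0, 0.011
   -3.62, 0.63, -0.46, 0, 0, 0.011, -3.62, 0.68, -0.46, 0, 0, 0.011, -3.6, 0.71, -0.45, 0, 0, 0.011
-> (array([ 502.9, -153.7,  176.8]), array([166. ,   0. ,  89.5])) rows 6
   -3.6, 0.92, 0.88, -0.041, -0.001, 0.007, -3.59, 0.9, 0.93, -0.041, -0.001, 0.007, -3.58, 0.9, 0.97, -0.041, -0.001, 0.007, -3.58, 0.87, 1, -0.041, -0.001, 0.007, -3.57, 0.86, 1.05, -0.041, -0.001, 0.007
   -3.57, 0.84, 1.08, -0.041, -0.001, 0.007
-> (array([ 516.2, -153.9,  123.4]), array([166. ,   0. ,  89.5])) rows 2
   0, 0, 2.75, 0.001, 0, 0.001, -0.01, -0.01, 2.75, 0.001, 0, 0.001
```

Call:
{"op": "step_arm", "data": {
  "plan": [-3.65,0.44,-0.46,0,0,0.011,-3.65,0.47,-0.45,0,0,0.011,-3.64,0.52,-0.46,0,0,0.011,-3.63,0.55,-0.46,0,0,0.011,-3.63,0.6,-0.45,0,0,0.011],
  "hand": 4.8
}}

```text
time_s: 34.37
ee_pos: [413.9, 166.0, 215.4]
ee_rot: [179.9, -0.1, 94.0]
force: [0.8, 0.5, 0.6]
gripper_width: 48.1
gripper_force: 0.0
```

Call:
{"op": "step_arm", "data": {
  "plan": [-3.62,0.63,-0.46,0,0,0.011,-3.62,0.68,-0.46,0,0,0.011,-3.6,0.71,-0.45,0,0,0.011,-3.6,0.92,0.88,-0.041,-0.001,0.007,-3.59,0.9,0.93,-0.041,-0.001,0.007]
}}

```text
time_s: 34.78
ee_pos: [462.6, -12.7, 211.5]
ee_rot: [174.9, 0.1, 91.3]
force: [0.3, -0.4, -0.5]
gripper_width: 47.9
gripper_force: 0.0
```

Call:
{"op": "step_arm", "data": {
  "plan": [-3.58,0.9,0.97,-0.041,-0.001,0.007,-3.58,0.87,1,-0.041,-0.001,0.007,-3.57,0.86,1.05,-0.041,-0.001,0.007,-3.57,0.84,1.08,-0.041,-0.001,0.007,0,0,2.7,0,0,0]
}}

```text
time_s: 35.2
ee_pos: [512.4, -160.0, 151.9]
ee_rot: [165.2, 0.3, 89.3]
force: [1.2, 0.3, 0.6]
gripper_width: 47.6
gripper_force: 0.0
```

Call:
{"op": "step_arm", "data": {
  "plan": [0,0,0,0,0,0,0,0,0,0,0,0,0,0,0,0,0,0]
}}

```text
time_s: 35.45
ee_pos: [510.1, -152.7, 149.4]
ee_rot: [165.8, -0.0, 89.7]
force: [0.6, 0.3, 0.5]
gripper_width: 48.6
gripper_force: 0.0
```

Run:
```python
from h import *
plan(None,(ramp_tcp(110,-48,21.5),RROT))
```

```text
-> (array([ 521.9, -153.9,  100.6]), array([166. ,   0. ,  89.5])) rows 2
   -0.06, -0.03, 2.51, 0.002, -0.001, 0.002, -0.06, -0.02, 2.51, 0.002, -0.001, 0.002
```

Call:
{"op": "step_arm", "data": {
  "plan": [-0.06,0,2.2,0,0,0,0,0,1.8,0,0,0,0,0,1.15,0,0,0,0,0,0,0,0,0,0,0,0,0,0,0]
}}

```text
time_s: 35.87
ee_pos: [523.1, -153.0, 99.4]
ee_rot: [165.8, -0.0, 89.8]
force: [0.4, -0.2, -0.2]
gripper_width: 48.2
gripper_force: 0.0
```

Call:
{"op": "step_arm", "data": {
  "plan": [0,0,0,0,0,0,0,0,0,0,0,0,0,0,0,0,0,0,0,0,0,0,0,0],
  "hand": 1.5
}}

```text
time_s: 36.2
ee_pos: [523.0, -153.9, 99.7]
ee_rot: [165.7, -0.0, 89.7]
force: [-1.0, 2.6, 5.9]
gripper_width: 33.6
gripper_force: 20.0
```

Call:
{"op": "step_arm", "data": {
  "plan": [0,0.08,-3.7,0,0,0,0,0.08,-3.8,0,0,0,0,0.08,-3.8,0,0,0,3.3,-1,-0.6,0.04,0.001,-0.007,3.6,-1,-0.6,0.04,0.001,-0.007]
}}

```text
time_s: 36.62
ee_pos: [475.6, -86.2, 218.7]
ee_rot: [170.2, 0.1, 90.2]
force: [0.7, 0.1, -0.4]
gripper_width: 33.4
gripper_force: 20.0
```

Call:
{"op": "step_arm", "data": {
  "plan": [3.6,-1,-0.5,0.04,0.001,-0.007,3.6,-1,-0.4,0.04,0.001,-0.007,3.6,-1,-0.3,0.04,0.001,-0.007,3.6,-1,0,0.04,0.001,-0.007,0,0,0,0,0,0]
}}

```text
time_s: 37.03
ee_pos: [430.3, 63.3, 223.6]
ee_rot: [179.7, -0.2, 92.4]
force: [-0.0, -0.3, -0.7]
gripper_width: 33.2
gripper_force: 20.0
```

Run:
```python
from h import *
np.set_printoptions(precision=1,suppress=True)
t=grab("top","f");s=sensors.state();print(s["ee_pos"],s["ee_rot"],s["gripper_width"])
cv2.imwrite("pics/g6.png",cv2.resize(t["img"][225:345,110:230][:,:,::-1],None,fx=5,fy=5,interpolation=2))
plan(None,((414.3,351.5,150),(180,0,97)))
```

```text
[430.8  60.8 223.4] [179.6  -0.1  92.4] 33.324268095409366
-> ((414.3, 351.5, 150), (180, 0, 97)) rows 8
   3.64, -0.06, 0.92, 0.001, 0, -0.01, 3.64, -0.03, 0.92, 0.001, 0, -0.01, 3.63, 0.02, 0.93, 0.001, 0, -0.01, 3.64, 0.05, 0.92, 0.001, 0, -0.01, 3.64, 0.09, 0.92, 0.001, 0, -0.01
   3.63, 0.12, 0.92, 0.001, 0, -0.01, 3.64, 0.16, 0.93, 0.001, 0, -0.01, 3.63, 0.2, 0.92, 0.001, 0, -0.01
```

View pics/g6.png

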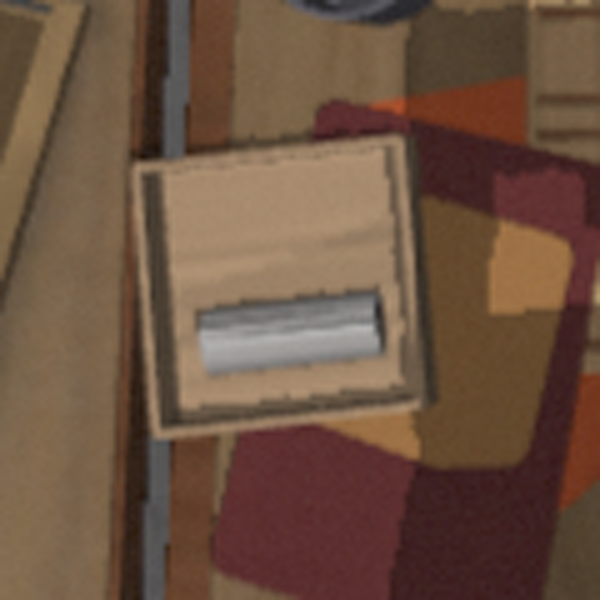

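Call:
{"op": "step_arm", "data": {
  "plan": [3.64,-0.03,0.92,0.001,0,-0.01,3.64,0,0.92,0.001,0,-0.01,3.63,0.04,0.93,0.001,0,-0.01,3.64,0.08,0.92,0.001,0,-0.01,3.64,0.12,0.92,0.001,0,-0.01]
}}

```text
time_s: 37.5
ee_pos: [423.5, 240.6, 177.0]
ee_rot: [179.8, -0.0, 94.9]
force: [0.5, -0.1, -0.9]
gripper_width: 33.6
gripper_force: 20.0
```

Call:
{"op": "step_arm", "data": {
  "plan": [3.63,0.15,0.92,0.001,0,-0.01,3.64,0.2,0.93,0.001,0,-0.01,3.63,0.24,0.92,0.001,0,-0.01,0,0,2.5,0,0,0,0,0,2.5,0,0,0]
}}

```text
time_s: 37.92
ee_pos: [420.0, 350.9, 99.5]
ee_rot: [179.9, -0.1, 96.8]
force: [-0.9, -0.2, -1.4]
gripper_width: 33.0
gripper_force: 20.0
```

Call:
{"op": "step_arm", "data": {
  "plan": [0,0,1.5,0,0,0,0,0,0,0,0,0,0,0,0,0,0,0,0,0,0,0,0,0]
}}

```text
time_s: 38.25
ee_pos: [419.8, 349.2, 85.8]
ee_rot: [179.9, -0.1, 96.6]
force: [0.7, 0.3, -0.4]
gripper_width: 33.2
gripper_force: 20.0
```

Call:
{"op": "step_arm", "data": {
  "plan": [0.2,-0.38,1.3,0,0,0.005,0,0,1.2,0,0,0,0,0,0.7,0,0,0,0,0,0,0,0,0,0,0,0,0,0,0]
}}

```text
time_s: 38.67
ee_pos: [415.1, 351.0, 53.5]
ee_rot: [180.0, -0.1, 96.4]
force: [-0.5, -0.3, -0.3]
gripper_width: 33.6
gripper_force: 20.0
```

Call:
{"op": "step_arm", "data": {
  "plan": [0,0,0,0,0,0,0,0,0,0,0,0,0,0,0,0,0,0,0,0,0,0,0,0],
  "hand": 4
}}

```text
time_s: 39.0
ee_pos: [414.8, 351.1, 53.3]
ee_rot: [180.0, -0.1, 96.4]
force: [-0.2, 0.6, 0.6]
gripper_width: 39.9
gripper_force: 0.0
```

Call:
{"op": "step_arm", "data": {
  "plan": [0,0,-1,0,0,0,0,0,-2,0,0,0,0,0,-3.5,0,0,0,0,0,-4,0,0,0,0,0,-4,0,0,0]
}}

```text
time_s: 39.42
ee_pos: [414.1, 350.4, 199.8]
ee_rot: [-179.9, -0.0, 96.4]
force: [1.0, 0.7, 1.0]
gripper_width: 39.6
gripper_force: 0.0
```

Call:
{"op": "step_arm", "data": {
  "plan": [-2.5,1.5,-1.5,0,0,0.1,-3.3,2,-1,0,0,0.12,-2.5,2,-0.5,0,0,0.12,-2,2,-0.5,0,0,0.12,0,0,0,0,0,0]
}}

```text
time_s: 39.83
ee_pos: [487.6, 240.3, 234.8]
ee_rot: [179.8, -0.1, 69.6]
force: [-0.4, 0.0, 1.0]
gripper_width: 40.0
gripper_force: 0.0
```

Run:
```python
from h import *
np.set_printoptions(precision=1,suppress=True)
t=grab("top","h");s=grab("side");st=sensors.state();print(st["ee_pos"],st["ee_rot"])
a=cv2.resize(t["img"][235:325,120:210],None,fx=4.4,fy=4.4,interpolation=2);b=cv2.resize(t["img"][115:185,265:335],None,fx=5.657,fy=5.657,interpolation=2)
cv2.imwrite("pics/g7.png",np.hstack([a,b])[:,:,::-1])
print([(np.round(d["location"]).tolist(),round(d["score"],2)) for d in viewer.boxes_of("roller_1",t)])
# lid candidate: origin on stand; predict block-top ends for given origin & tri
for k in("lid","stand"):
  for f in(t,s): print(k,[(np.round(d["location"],1).tolist(),round(d["score"],2)) for d in viewer.pinpoint(k,f)])
```

```text
[485.2 243.1 233.5] [-180.    -0.1   70. ]
[([342.0, 333.0], 0.93), ([344.0, 321.0], 0.82), ([175.0, 292.0], 0.7), ([386.0, 338.0], 0.68), ([185.0, 299.0], 0.19)]
lid [([345.2, 321.6], 0.66), ([301.4, 145.6], 0.6), ([236.8, 237.0], 0.22)]
lid [([241.2, 201.1], 0.72)]
stand []
stand []
```

View pics/g7.png

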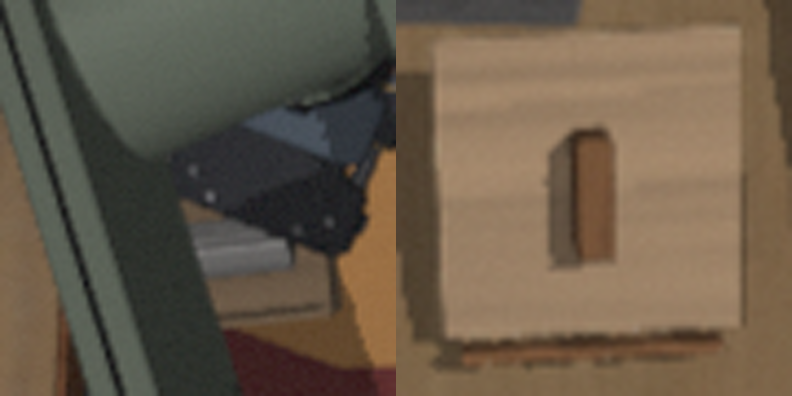

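```bash
cat > lid.py <<'E'
from h import *
from scipy.optimize import least_squares
np.set_printoptions(precision=2,suppress=True)
t=grab("top");s=grab("side")
L=[(63,63,11),(63,-63,11),(-63,-63,11),(-63,63,11)]
T=[(272.1,122.4),(325.8,119.9),(326.2,172.6),(273.8,174.7)]
S=[(214.6,202),(230.6,178),(267.6,198),(255,223.6)]
LB=[(25,8,43),(25,-8,43),(-25,-8,43),(-25,8,43)]
TB=[(297.2,139.4),(303.5,138.8),(303.8,161.3),(297.8,161.5)]
def rot(v): return R.from_euler('z',v[3],degrees=True)*R.from_euler('y',-v[4],degrees=True)
def res(v,side=True):
    o=[]
    for l,a in zip(L+LB,T+TB): o+=list(np.subtract(proj(t,v[:3]+rot(v).apply(l)),a))
    if side:
        for l,a in zip(L,S): o+=list(np.subtract(proj(s,v[:3]+rot(v).apply(l)),a))
    return o
for sd in(True,False):
    r=least_squares(lambda v:res(v,sd),[700,52,60,0,25]); print(r.x,np.sqrt(np.mean(r.fun**2)))
    v=r.x
    print("block mid z27",v[:3]+rot(v).apply([0,0,27]))
E
python3 lid.py
```

```text
[711.77  50.68  52.34   3.8   24.17] 0.4459527068154791
block mid z27 [700.74  49.94  76.97]
[715.3   49.79  37.33   3.68  23.15] 0.310760723815173
block mid z27 [704.7   49.11  62.15]
```

Run:
```python
from h import *
o=np.array([714,50.7,52.3]); r=R.from_euler('z',3.8,degrees=True)*R.from_euler('y',-25,degrees=True)
g=lambda h:(o+r.apply([0,0,h])).round(1)
G=(180,-25,3.8)
print(g(30))
plan(None,((g(120)),G),(g(60),G))
```

```text
[701.3  49.9  79.5]
-> (array([663.4,  47.3, 161.1]), (180, -25, 3.8)) rows 11
   -1.13, 2.14, 0.64, -0.023, 0.035, 0.103, -0.93, 2.23, 0.66, -0.023, 0.035, 0.103, -0.72, 2.31, 0.69, -0.023, 0.035, 0.103, -0.51, 2.35, 0.71, -0.023, 0.035, 0.103, -0.28, 2.37, 0.76, -0.023, 0.035, 0.103
   -0.07, 2.37, 0.8, -0.023, 0.035, 0.103, 0.14, 2.35, 0.86, -0.023, 0.035, 0.103, 0.36, 2.31, 0.92, -0.023, 0.035, 0.103, 0.55, 2.23, 0.99, -0.023, 0.035, 0.103, 0.75, 2.15, 1.06, -0.023, 0.035, 0.103
   0.92, 2.03, 1.14, -0.023, 0.035, 0.103
-> (array([688.7,  49. , 106.7]), (180, -25, 3.8)) rows 2
   0, 0, 3, 0, 0.001, 0.003, 0.01, 0, 3, 0, 0.001, 0.003
```

Call:
{"op": "step_arm", "data": {
  "plan": [-1.13,2.14,0.64,-0.023,0.035,0.103,-0.93,2.23,0.66,-0.023,0.035,0.103,-0.72,2.31,0.69,-0.023,0.035,0.103,-0.51,2.35,0.71,-0.023,0.035,0.103,-0.28,2.37,0.76,-0.023,0.035,0.103]
}}

```text
time_s: 40.7
ee_pos: [566.7, 153.6, 200.0]
ee_rot: [176.2, -11.3, 40.6]
force: [0.7, 0.8, -0.2]
gripper_width: 39.9
gripper_force: 0.0
```

Call:
{"op": "step_arm", "data": {
  "plan": [-0.07,2.37,0.8,-0.023,0.035,0.103,0.14,2.35,0.86,-0.023,0.035,0.103,0.36,2.31,0.92,-0.023,0.035,0.103,0.55,2.23,0.99,-0.023,0.035,0.103,0.75,2.15,1.06,-0.023,0.035,0.103]
}}

```text
time_s: 41.12
ee_pos: [647.9, 63.7, 167.6]
ee_rot: [178.7, -22.9, 10.2]
force: [0.8, -0.2, -0.1]
gripper_width: 39.9
gripper_force: 0.0
```

Call:
{"op": "step_arm", "data": {
  "plan": [0.92,2.03,1.14,-0.023,0.035,0.103,0,0,2,0,0,0,0,0,0,0,0,0,0,0,0,0,0,0]
}}

```text
time_s: 41.45
ee_pos: [671.3, 47.3, 141.9]
ee_rot: [179.9, -24.7, 4.1]
force: [0.3, -0.5, 0.2]
gripper_width: 39.8
gripper_force: 0.0
```

Run:
```python
from h import *
o=np.array([714,50.7,52.3]); r=R.from_euler('z',3.8,degrees=True)*R.from_euler('y',-25,degrees=True)
g=lambda h:(o+r.apply([0,0,h])).round(1)
G=(180,-25,3.8)
s=sensors.state();print(s["ee_pos"],s["ee_rot"],s["qpos"])
plan(None,(g(45),G))
t=grab("top","k");q=grab("side")
a=cv2.resize(t["img"][110:190,255:345],None,fx=4.4,fy=4.4,interpolation=2);b=cv2.resize(q["img"][150:230,200:290],None,fx=4.4,fy=4.4,interpolation=2)
cv2.imwrite("pics/g8.png",np.hstack([a,b])[:,:,::-1])
```

```text
[671.27883001  47.25638219 141.93190698] [179.90775286 -24.73839521   4.07863236] [  2.84494625  20.85037532 104.05281644   0.83881176  30.36433519
  88.15575237]
-> (array([695. ,  49.4,  93.1]), (180, -25, 3.8)) rows 2
   0.06, -0.03, 2.72, 0, 0.002, 0.002, 0.05, -0.02, 2.71, 0, 0.002, 0.002
```

Call:
{"op": "step_arm", "data": {
  "plan": [0.05,-0.1,2.7,0,0.002,0.002,0.05,-0.1,2.4,0,0.002,0.002,0,0,1,0,0,0,0,0,0.5,0,0,0,0,0,0,0,0,0]
}}

```text
time_s: 41.97
ee_pos: [700.6, 51.1, 83.6]
ee_rot: [-180.0, -25.1, 3.8]
force: [0.4, 1.3, -0.1]
gripper_width: 39.8
gripper_force: 0.0
```

Call:
{"op": "step_arm", "data": {
  "plan": [0,0,0,0,0,0,0,0,0,0,0,0]
}}

```text
time_s: 42.13
ee_pos: [701.1, 50.9, 85.5]
ee_rot: [-180.0, -25.3, 3.8]
force: [-0.4, -0.3, -0.2]
gripper_width: 39.8
gripper_force: 0.0
```

Run:
```python
from h import *
o=np.array([714,50.7,52.3]); r=R.from_euler('z',3.8,degrees=True)*R.from_euler('y',-25,degrees=True)
plan(None,((o+r.apply([0,0,30])).round(1),(180,-25,3.8)))
```

```text
-> (array([701.3,  49.9,  79.5]), (180, -25, 3.8)) rows 1
   -0.24, 0.1, 0.55, 0, -0.005, 0
```

Call:
{"op": "step_arm", "data": {
  "plan": [-0.2,0.08,0.35,0,0.005,0,0,0,0,0,0,0,0,0,0,0,0,0]
}}

```text
time_s: 42.38
ee_pos: [700.1, 49.8, 80.0]
ee_rot: [-180.0, -25.4, 3.8]
force: [0.5, -0.5, -1.2]
gripper_width: 39.8
gripper_force: 0.0
```

Call:
{"op": "step_arm", "data": {
  "plan": [0,0,0,0,0,0,0,0,0,0,0,0,0,0,0,0,0,0,0,0,0,0,0,0,0,0,0,0,0,0],
  "hand": 0.5,
  "newtons": 35
}}

```text
time_s: 42.8
ee_pos: [700.4, 50.0, 79.9]
ee_rot: [-180.0, -25.4, 3.8]
force: [-0.6, -0.3, 0.5]
gripper_width: 15.8
gripper_force: 35.0
```

Run:
```python
from h import *
s=sensors.state(); p=s["ee_pos"]; print(p,s["ee_rot"],s["force"])
r=R.from_euler('xyz',s["ee_rot"],degrees=True)
a=p-r.apply([0,0,60]); b=a+[-30,40,110]
c=np.array([560,180,250]); 
plan(None,(a,s["ee_rot"]),(b,(180,-20,10)),((540,190,250),(180,0,60)),((440,300,200),(180,0,97)))
```

```text
[700.44753429  49.97925555  79.91082922] [-179.98923244  -25.44639197    3.78001734] [-0.63804686 -0.29718794  0.50132872]
-> (array([674.72437691,  48.26843564, 134.09008974]), array([-179.98923244,  -25.44639197,    3.78001734])) rows 2
   0, 0, -3, 0, 0, 0, 0, 0, -3, 0, 0, 0
-> (array([644.72437691,  88.26843564, 244.09008974]), (180, -20, 10)) rows 4
   0.57, -1.05, -2.78, 0.01, -0.024, -0.025, 0.52, -1.06, -2.77, 0.01, -0.024, -0.025, 0.49, -1.08, -2.79, 0.01, -0.024, -0.025, 0.44, -1.09, -2.78, 0.01, -0.024, -0.025
-> ((540, 190, 250), (180, 0, 60)) rows 9
   -0.87, -1.31, -0.39, 0.017, -0.036, -0.096, -0.75, -1.4, -0.33, 0.017, -0.036, -0.096, -0.63, -1.47, -0.29, 0.017, -0.036, -0.096, -0.49, -1.53, -0.24, 0.017, -0.036, -0.096, -0.35, -1.57, -0.2, 0.017, -0.036, -0.096
   -0.21, -1.61, -0.16, 0.017, -0.036, -0.096, -0.05, -1.61, -0.13, 0.017, -0.036, -0.096, 0.09, -1.62, -0.1, 0.017, -0.036, -0.096, 0.25, -1.6, -0.08, 0.017, -0.036, -0.096
-> ((440, 300, 200), (180, 0, 97)) rows 6
   0.75, -2.36, 0.83, 0, 0, -0.108, 1.01, -2.27, 0.83, 0, 0, -0.108, 1.24, -2.14, 0.84, 0, 0, -0.108, 1.47, -2, 0.83, 0, 0, -0.108, 1.67, -1.83, 0.83, 0, 0, -0.108
   1.86, -1.64, 0.83, 0, 0, -0.108
```

Call:
{"op": "step_arm", "data": {
  "plan": [0,0,-2,0,0,0,0,0,-3.5,0,0,0,0.57,-1.05,-2.78,0.01,-0.024,-0.025,0.52,-1.06,-2.77,0.01,-0.024,-0.025,0.49,-1.08,-2.79,0.01,-0.024,-0.025]
}}

```text
time_s: 43.22
ee_pos: [653.2, 78.5, 213.0]
ee_rot: [179.9, -21.2, 8.5]
force: [1.6, -1.4, -1.7]
gripper_width: 15.7
gripper_force: 35.0
```

Call:
{"op": "step_arm", "data": {
  "plan": [0.44,-1.09,-2.78,0.01,-0.024,-0.025,-0.87,-1.31,-0.39,0.017,-0.036,-0.096,-0.75,-1.4,-0.33,0.017,-0.036,-0.096,-0.63,-1.47,-0.29,0.017,-0.036,-0.096,-0.49,-1.53,-0.24,0.017,-0.036,-0.096]
}}

```text
time_s: 43.63
ee_pos: [599.4, 133.8, 242.2]
ee_rot: [177.7, -11.0, 32.9]
force: [0.8, -0.4, -1.6]
gripper_width: 15.8
gripper_force: 35.0
```

Call:
{"op": "step_arm", "data": {
  "plan": [-0.35,-1.57,-0.2,0.017,-0.036,-0.096,-0.21,-1.61,-0.16,0.017,-0.036,-0.096,-0.05,-1.61,-0.13,0.017,-0.036,-0.096,0.09,-1.62,-0.1,0.017,-0.036,-0.096,0.25,-1.6,-0.08,0.017,-0.036,-0.096]
}}

```text
time_s: 44.05
ee_pos: [541.6, 190.4, 245.3]
ee_rot: [-180.0, 0.1, 60.2]
force: [0.0, -0.2, -1.2]
gripper_width: 15.8
gripper_force: 35.0
```

Run:
```python
from h import *
t=grab("top","box2")
print([(np.round(d["location"],1).tolist(),round(d["score"],2)) for d in viewer.pinpoint("reject_box",t)])
print([(np.round(d["location"]).tolist(),round(d["score"],2)) for d in viewer.boxes_of("roller_1",t)])
s=sensors.state();print(s["ee_pos"],s["ee_rot"],s["gripper_width"])
a=cv2.resize(t["img"][225:345,110:230],None,fx=5,fy=5,interpolation=2)
cv2.imwrite("pics/g9.png",a[:,:,::-1])
```

```text
[([175.2, 278.1], 0.97), ([292.5, 280.9], 0.16)]
[([164.0, 292.0], 0.91), ([383.0, 335.0], 0.9), ([341.0, 334.0], 0.81), ([164.0, 273.0], 0.78), ([343.0, 323.0], 0.61)]
[542.1116696  190.85353486 245.02451397] [ 1.79955191e+02 -2.76649882e-02  6.00117194e+01] 15.898166818413415
```

View pics/g9.png

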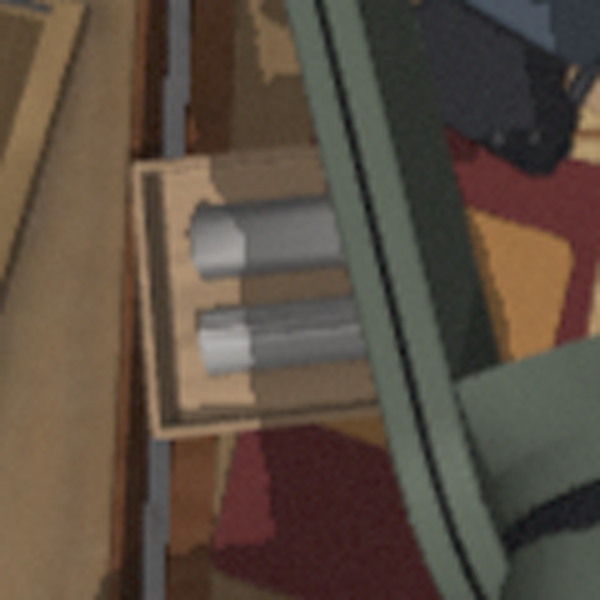

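Run:
```python
from h import *
plan(None,((440,300,200),(180,0,97)),((394.4,348.8,125),(180,0,97)))
```

```text
-> ((440, 300, 200), (180, 0, 97)) rows 6
   0.72, -2.38, 0.75, 0, 0, -0.108, 0.98, -2.3, 0.75, 0, 0, -0.108, 1.22, -2.17, 0.75, 0, 0, -0.108, 1.45, -2.03, 0.75, 0, 0, -0.108, 1.65, -1.86, 0.74, 0, 0, -0.108
   1.85, -1.67, 0.75, 0, 0, -0.108
-> ((394.4, 348.8, 125), (180, 0, 97)) rows 3
   1.8, -1.31, 2.5, 0, 0, 0.001, 1.8, -1.31, 2.5, 0, 0, 0.001, 1.8, -1.31, 2.5, 0, 0, 0.001
```

Call:
{"op": "step_arm", "data": {
  "plan": [0.72,-2.38,0.75,0,0,-0.108,0.98,-2.3,0.75,0,0,-0.108,1.22,-2.17,0.75,0,0,-0.108,1.45,-2.03,0.75,0,0,-0.108,1.65,-1.86,0.74,0,0,-0.108]
}}

```text
time_s: 44.62
ee_pos: [456.8, 280.8, 207.5]
ee_rot: [179.9, -0.0, 91.1]
force: [-0.2, 0.5, -0.8]
gripper_width: 16.0
gripper_force: 35.0
```

Call:
{"op": "step_arm", "data": {
  "plan": [1.85,-1.67,0.75,0,0,-0.108,1.8,-1.3,2.5,0,0,0,1.8,-1.3,2.5,0,0,0,1.8,-1.3,2,0,0,0,0,0,0,0,0,0]
}}

```text
time_s: 45.03
ee_pos: [390.8, 347.6, 126.5]
ee_rot: [-179.6, 0.2, 97.1]
force: [-1.8, -1.2, -1.2]
gripper_width: 15.9
gripper_force: 35.0
```

Call:
{"op": "step_arm", "data": {
  "plan": [0,0,0,0,0,0,0,0,0,0,0,0]
}}

```text
time_s: 45.2
ee_pos: [395.9, 347.8, 131.0]
ee_rot: [179.9, -0.0, 97.0]
force: [0.2, 0.5, -0.8]
gripper_width: 15.6
gripper_force: 35.0
```

Run:
```python
from h import *
plan(None,((394.4,348.8,92),(180,0,97)))
t=grab("top");s=grab("side")
a=cv2.resize(t["img"][235:325,120:210],None,fx=4.4,fy=4.4,interpolation=2);b=cv2.resize(s["img"][260:350,275:365],None,fx=4.4,fy=4.4,interpolation=2)
cv2.imwrite("pics/g10.png",np.hstack([a,b])[:,:,::-1])
```

```text
-> ((394.4, 348.8, 92), (180, 0, 97)) rows 1
   0.11, -0.14, 3.9, 0.003, -0.001, 0.001
```

View pics/g10.png

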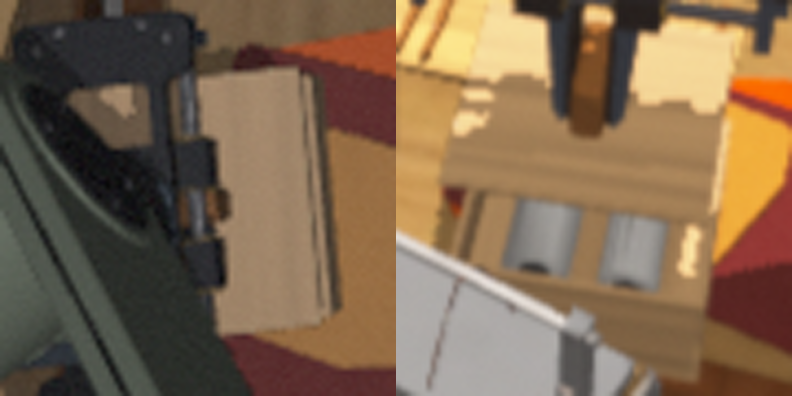

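Run:
```python
from h import *
np.set_printoptions(precision=1,suppress=True)
t=grab("top")
a=onz(t,(120+297/4.4,235+67/4.4),111);b=onz(t,(120+320/4.4,235+323/4.4),111)
m=(a+b)/2; print(a,b,np.linalg.norm(a-b),m-63*np.array([.122,-.9925,0]), np.degrees(np.arctan2((a-b)[1],(a-b)[0])))
print(sensors.state()["ee_pos"])
```

```text
[464.6 294.3 111. ] [340.8 278.6 111. ] 124.73633136155853 [395. 349. 111.] 7.255223456808075
[396.2 347.8 131.6]
```

Call:
{"op": "step_arm", "data": {
  "plan": [0,-0.23,2,0,0,0,0,0,1.5,0,0,0,0,0,0.5,0,0,0,0,0,0,0,0,0,0,0,0,0,0,0]
}}

```text
time_s: 45.77
ee_pos: [393.3, 347.8, 91.1]
ee_rot: [179.9, -0.0, 97.1]
force: [0.1, 0.7, -1.2]
gripper_width: 16.1
gripper_force: 35.0
```

Call:
{"op": "step_arm", "data": {
  "plan": [0,0,0,0,0,0,0,0,0,0,0,0]
}}

```text
time_s: 45.93
ee_pos: [393.2, 348.2, 91.5]
ee_rot: [179.8, -0.1, 97.1]
force: [-0.1, -0.2, -1.5]
gripper_width: 15.8
gripper_force: 35.0
```

Call:
{"op": "step_arm", "data": {
  "plan": [0.05,0.08,0.4,0,0,0,0,0,0.3,0,0,0,0,0,0,0,0,0]
}}

```text
time_s: 46.18
ee_pos: [392.9, 348.2, 82.9]
ee_rot: [-180.0, 0.0, 97.1]
force: [0.8, -0.3, -1.1]
gripper_width: 16.0
gripper_force: 35.0
```

Call:
{"op": "step_arm", "data": {
  "plan": [0,0,0.2,0,0,0,0,0,0.15,0,0,0,0,0,0,0,0,0]
}}

```text
time_s: 46.43
ee_pos: [393.0, 348.2, 79.5]
ee_rot: [180.0, 0.0, 97.1]
force: [-0.1, 0.1, -1.9]
gripper_width: 15.5
gripper_force: 35.0
```

Call:
{"op": "step_arm", "data": {
  "plan": [0,0,0.2,0,0,0,0,0,0,0,0,0,0,0,0,0,0,0]
}}

```text
time_s: 46.68
ee_pos: [393.4, 348.4, 78.3]
ee_rot: [179.9, -0.0, 97.1]
force: [0.3, -1.7, 3.5]
gripper_width: 15.5
gripper_force: 35.0
```

Call:
{"op": "step_arm", "data": {
  "plan": [0,0,0.15,0,0,0,0,0,0,0,0,0,0,0,0,0,0,0]
}}

```text
time_s: 46.93
ee_pos: [393.4, 348.4, 78.2]
ee_rot: [179.9, -0.0, 97.1]
force: [-2.2, -3.3, 13.6]
gripper_width: 15.6
gripper_force: 35.0
```

Call:
{"op": "step_arm", "data": {
  "plan": [0,0,-0.15,0,0,0,0,0,0,0,0,0,0,0,0,0,0,0,0,0,0,0,0,0],
  "hand": 4
}}

```text
time_s: 47.27
ee_pos: [393.1, 348.4, 77.6]
ee_rot: [180.0, 0.0, 97.1]
force: [0.4, -0.3, 0.3]
gripper_width: 38.6
gripper_force: 0.0
```

Call:
{"op": "step_arm", "data": {
  "plan": [0,0,-2,0,0,0,0,0,-4,0,0,0,0,0,-4,0,0,0,0,0,-4,0,0,0,-3,0,-2,0,0,0]
}}

```text
time_s: 47.68
ee_pos: [398.6, 323.0, 242.5]
ee_rot: [179.5, -0.4, 97.3]
force: [2.0, 1.0, 0.6]
gripper_width: 40.3
gripper_force: 0.0
```

Call:
{"op": "step_arm", "data": {
  "plan": [-4,0,0,0,0,0,-4,0,0,0,0,0,-4,0,0,0,0,0,-4,0,0,0,0,0,-3,0,0,0,0,0]
}}

```text
time_s: 48.1
ee_pos: [420.0, 127.5, 237.7]
ee_rot: [180.0, 0.0, 97.1]
force: [0.6, 0.1, -0.9]
gripper_width: 39.9
gripper_force: 0.0
```

Call:
{"op": "step_arm", "data": {
  "plan": [0,0,0,0,0,0,0,0,0,0,0,0,0,0,0,0,0,0,0,0,0,0,0,0,0,0,0,0,0,0]
}}

```text
time_s: 48.52
ee_pos: [420.3, 131.2, 237.7]
ee_rot: [180.0, -0.0, 97.2]
force: [0.2, 0.0, -0.0]
gripper_width: 40.0
gripper_force: 0.0
```

Run:
```python
from h import *
np.set_printoptions(precision=1,suppress=True)
t=grab("top","z");s=grab("side","y")
st=sensors.state();print(st["ee_pos"],st["gripper_width"])
for n in("lid","reject_box"):
  for f in(t,s):print(n,[(np.round(d["location"],1).tolist(),round(d["score"],2)) for d in viewer.pinpoint(n,f)])
c=np.array([394,348.8,0]);r=R.from_euler('z',7,degrees=True)
print("expected lid o",proj(t,c+[-1.6,0,50]),proj(s,c+[0,0,50]),"box o",proj(t,c+[-1.6,0,0]))
# lid plate: quad fit of the light-wood region near the box
g=cv2.cvtColor(t["img"],cv2.COLOR_RGB2HSV)
print("corner lum profile: predicted plate corners z61",[np.round(proj(t,c+[-1.6,0,0]+r.apply([a,b,61])),1).tolist() for a,b in((63,63),(63,-63),(-63,-63),(-63,63))])
im=t["img"].astype(int)
row=int(proj(t,c+[0,0,61])[1])+12
print("row",row,[(x,im[row,x].tolist()) for x in list(range(134,146))+list(range(188,202))])
col=int(proj(t,c+[0,0,61])[0])+10
print("col",col,[(y,im[y,col].tolist()) for y in list(range(246,260))+list(range(304,318))])
```

```text
[420.3 131.  237.8] 40.04555628445513
lid []
lid [([230.4, 284.3], 0.74), ([321.6, 305.6], 0.73), ([350.7, 206.6], 0.54)]
reject_box []
reject_box [([319.8, 318.7], 0.79)]
expected lid o [np.float64(166.89109760788773), np.float64(281.88392061305973)] [np.float64(319.0862117291917), np.float64(304.53477566099946)] box o [np.float64(171.3421450074684), np.float64(280.6907298499399)]
corner lum profile: predicted plate corners z61 [[135.8, 257.2], [191.3, 251.3], [196.2, 307.4], [140.0, 313.5]]
row 293 [(134, [92, 65, 49]), (135, [103, 69, 52]), (136, [75, 51, 39]), (137, [49, 34, 25]), (138, [91, 74, 57]), (139, [164, 137, 110]), (140, [162, 134, 107]), (141, [165, 137, 110]), (142, [164, 137, 107]), (143, [160, 133, 104]), (144, [155, 129, 103]), (145, [155, 129, 102]), (188, [160, 133, 105]), (189, [153, 127, 101]), (190, [140, 116, 93]), (191, [142, 118, 93]), (192, [144, 119, 95]), (193, [147, 123, 97]), (194, [130, 108, 86]), (195, [55, 46, 37]), (196, [70, 56, 41]), (197, [98, 71, 43]), (198, [100, 73, 45]), (199, [101, 74, 49]), (200, [100, 72, 46]), (201, [99, 72, 47])]
col 175 [(246, [56, 26, 28]), (247, [62, 35, 34]), (248, [59, 28, 30]), (249, [58, 26, 28]), (250, [62, 31, 33]), (251, [60, 32, 32]), (252, [67, 43, 38]), (253, [89, 70, 57]), (254, [106, 88, 71]), (255, [105, 88, 70]), (256, [104, 88, 70]), (257, [107, 90, 72]), (258, [106, 87, 69]), (259, [104, 85, 68]), (304, [101, 84, 68]), (305, [101, 84, 66]), (306, [102, 85, 68]), (307, [101, 83, 67]), (308, [106, 88, 69]), (309, [105, 84, 64]), (310, [80, 54, 38]), (311, [60, 29, 31]), (312, [60, 32, 34]), (313, [61, 31, 33]), (314, [61, 32, 30]), (315, [60, 30, 31]), (316, [62, 35, 34]), (317, [62, 32, 32])]
```

```bash
python3 -c "
from h import *
print(env.job_done())"
```

```text
the job is handed in; nothing more can be done
None
```

I've handed the job in at about 49 s: all five rollers were tried, the three round ones ran into the trough by themselves, and the two that stayed are in the reject box with its lid seated (edges within about 1 mm of prediction in the last camera check). The hand-in returned no verdict.

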